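Straighten a slumped row of photo backing plates and set the bookend

TASK

The four photo backing plates have slumped in their rack. Get them all upright, packed flat against the tall backstop and square, with their far edges flush against the low side rail, and have the blue bookend standing on the rack's base with its tall face flat against the front plate, about the middle of the row's width, to hold them. Do not touch the lamp over the rack, do not let a plate topple, and do not disturb the camera, the bone, the bottle or the yellow glove box.

Things in the scene. Friction and masses are not known exactly. Their poses are not given: they have to be found in the camera images.
- rack: Fixed rack (yaw varies to 0.3 rad). Origin: centre of the underside of its grey base plate, 170 (x) x 200 (y) x 6 mm, on the table. Tall backstop across the +y end, low side rail along the +x side, other sides open. In this frame the packed, squared row fills x = -60 to +70, y = +22 to +70, z = 6 to 116 mm.
- backstop (a point): Bottom middle of the backstop's face, on the base (rack x = 0, y = +70, z = 6 mm), axes as the rack. The face looks to the rack's -y, 150 mm wide, 114 mm high, aluminium. Pushing the feet of the leaning row towards it takes up to about 12 N at first, little once it moves.
- rail (a point): Side rail's inner face, mid-length, on the base (rack x = +70, y = +5, z = 6 mm), axes as the rack. The rail is 130 mm long (y), 22 mm high, 8 mm thick, aluminium; its inner face looks to the rack's -x.
- lamp: Flat black lamp fixed over the row; origin and axes as the rack. Head: x = -30 to +30, y = -23 to +112, z = 248 to 264 mm; thin post behind the backstop (y = +92). It leaves no room for an upright gripper at the front of the packed row: come in tilted some 40 degrees, the hand leaning back to the rack's -y.
- bookend_grip (a point): Blue L-shaped bookend, loose, 0.4 to 0.65 kg, on the table at the rack's -y side. Point in its central rib (20 mm thick in x, to be pinched), 50 mm above its underside. From the point: tall flat face at y = +33 mm (upright plate 90 wide, 90 high, 8 thick); foot 90 wide, y = -17 to +33, 8 thick; rib y = -17 to +25, top at z = +25. Yaw to 0.35 rad.
- plate_black_mid (a point): Centre of the black backing plate, loose, 130 wide (x), 12 thick (y), 110 mm high (z), 0.09 kg. Four stand face to face on the base in random order, leaning 0.35 rad at the start: tops on the backstop, feet out to the rack's -y, +x edges 10 to 25 mm short of the rail. A push low at the front plate's foot slides all upright; low pushes on edges slide them.
- plate_white_mid (a point): Centre of the white backing plate, loose, 130 wide (x), 12 thick (y), 110 mm high (z), 0.09 kg. Four stand face to face on the base in random order, leaning 0.35 rad at the start: tops on the backstop, feet out to the rack's -y, +x edges 10 to 25 mm short of the rail. A push low at the front plate's foot slides all upright; low pushes on edges slide them.
- plate_grey_mid (a point): Centre of the grey backing plate, loose, 130 wide (x), 12 thick (y), 110 mm high (z), 0.09 kg. Four stand face to face on the base in random order, leaning 0.35 rad at the start: tops on the backstop, feet out to the rack's -y, +x edges 10 to 25 mm short of the rail. A push low at the front plate's foot slides all upright; low pushes on edges slide them.
- plate_green_mid (a point): Centre of the green backing plate, loose, 130 wide (x), 12 thick (y), 110 mm high (z), 0.09 kg. Four stand face to face on the base in random order, leaning 0.35 rad at the start: tops on the backstop, feet out to the rack's -y, +x edges 10 to 25 mm short of the rail. A push low at the front plate's foot slides all upright; low pushes on edges slide them.
- camera: Bystander, leave alone: black camera lying with its lens to +x, 60 x 135 x 104 mm plus 70 mm lens. Origin at the centre of its underside.
- bone: Bystander, leave alone: bone find, about 110 x 60 x 32 mm, on a paper sheet. Origin at the centre of its underside.
- bottle: Bystander, leave alone: white plastic bottle, 60 mm across, 170 mm high. Origin at the centre of its underside.
- glove_box: Bystander, leave alone: yellow glove box, 120 x 220 x 80 mm. Origin at the centre of its underside.
Mind the look-alikes: they are no part of the job. What is shaped like the part that bears plate_white_mid but orange or pink is not meant.

How it is judged:
At the end, for the whole second after the job is handed in: Plates upright and square within 0.06 rad, packed to the backstop with at most 7 mm slack, far edges within 4 mm of the rail; bookend upright on the base, square within 0.08 rad, face within 8 mm of where the packed row ends, within 30 mm of mid-row; all at rest (angle between each of plate_black_mid, plate_white_mid, plate_grey_mid, plate_green_mid, bookend_grip's own z axis and vertical below 0.06 rad and angle between the x axis of each of plate_black_mid, plate_white_mid, plate_grey_mid, plate_green_mid and the x axis of rack, either way round below 0.06 rad and x of plate_black_mid in the frame of rack between 0.0005 and 0.009 m and y of each of plate_black_mid, plate_white_mid, plate_grey_mid, plate_green_mid in the frame of rack above 0.021 m and z of each of plate_black_mid, plate_white_mid, plate_grey_mid, plate_green_mid in the frame of rack below 0.068 m and linear speed of each of plate_black, plate_white, plate_grey, plate_green, bookend below 0.01 m/s and x of plate_white_mid in the frame of rack between 0.0005 and 0.009 m and x of plate_grey_mid in the frame of rack between 0.0005 and 0.009 m and x of plate_green_mid in the frame of rack between 0.0005 and 0.009 m and angle between the y axis of bookend_grip and the y axis of rack, either way round below 0.08 rad and y of bookend_grip in the frame of rack between -0.019 and 0 m and z of bookend_grip in the frame of rack between 0.05 and 0.061 m and x of bookend_grip in the frame of rack between -0.03 and 0.035 m); the robot touches nothing.
It fails at once if the robot touches the lamp (contact force between any of the arm, the fingers and lamp above 2 N).
It fails at once if a plate topples (leans more than 0.8 rad) (angle between any of plate_black_mid, plate_white_mid, plate_grey_mid, plate_green_mid's own z axis and vertical above 0.8 rad).
It fails at once if the camera, bone, bottle or glove box is moved by more than 20 mm (distance of any of camera, bone, bottle, glove_box from where it was at the start of the episode above 0.02 m).
It also fails if it takes over 67 s, if anything falls off the work surface, if the arm or the gripper's body presses on something with over 40 N, if the wrist force passes 120 N, or if a joint passes its speed limit or range.

ROBOT

A 6-joint arm with a two-finger parallel gripper is mounted at the origin on the work surface. World frame = base frame: x ahead of the robot, y to its left, z up, the work surface at z = 0. Lengths are in m, angles in rad, forces in N, time in s.
With the tool pointing down it reaches from about 0.325 to 0.925 m from the base axis. Payload 3.1 kg.
Tool frame: the origin (TCP) lies midway between the tips of the shut fingers; the grasp point (between the pads) lies 19 mm behind it; y points along the fingers, z is the direction in which the jaws open and shut, and the axes are right-handed (so a half turn about y gives the same grasp; the last joint's range is limited). The gripper opens to 85 mm and grips with 20 to 120 N. Pads are 22 mm wide; open, the fingers measure 114 mm over their backs; the gripper's body (76 mm by 85 mm) begins 54 mm behind the grasp point. The pads swing forward as they close: fully open they stand 13 mm farther back than shut.
Start: joints at [-1.277, 0.217, 1.613, -0, 1.311, -0.112], TCP at [0.247, -0.574, 0.231] pointing down, gripper open.
Joint ranges: [-2.75, 2.75], [-0.78, 2.1], [0.31, 2.55], [-1.13, 4.27], [0.13, 2.63], [-2.58, 2.58]. Speed limits (rad/s): [2.79, 2.79, 3.14, 3.14, 3.14, 3.14].

INTERFACE

Orientations are given as a unit quaternion [x, y, z, w].
In Python, from rig import state, snapshot, get_calibration, hand_in gives the robot as it stands.
- The arm moves only by the tool step_arm, never from a script. Its argument "steps" is a list that holds one entry, the list of rows, each a list of 7 numbers: the gripper command: -1 is shut, 1 is fully open, values between are in proportion, then the shift along the tool's x, y, z in units of 30 mm (1.0 is 30 mm), then the turn, a rotation vector about the tool's x, y, z in units of 5 degrees (1.0 is 5 degrees). In form: [[[grip, dx, dy, dz, rx, ry, rz], ...]]. A call has 1 to 12 rows; each row shifts and turns the commanded pose from where the row before left it, along the tool's axes as they then stand; what a row does not reach is not made up. A row lasts 1/12 s, in which the tool goes at most 41.7 mm and 7.16 degrees, less where a joint would pass 70% of its speed; a pose out of reach is approached as far as the arm can. A call is refused whole if a number of a shift passes 1 or a number of a turn 1, either way. A call with a gripper value outside its range is refused whole. The fingers move at their own pace and stop on an object; "grip_force" is the grip in N (left out, the last holds). Time passes only in rows, so rows that do not move let the fingers close. It gives the time, the measured TCP pose, the force and the opening at its end, in the units of the state.
- state(): the state, without advancing time (a new reading comes with each control period).
- snapshot(name): name is "side" or "top"; returns the picture (384x512x3 uint8, red, green, blue); there is no depth.
- get_calibration(name): a dict with "intrinsics" (3x3 intrinsics, pixels), "k1" (the pictures are not rectified: a ray, as slopes to the right and down, at radius r is drawn at 1 + k1 r^2 times it, then the intrinsics apply), "rvec" (rotation vector, rad) and "tvec" (3), from world to camera coordinates, as OpenCV has them. Camera axes: x right, y down, z forward; pixel columns grow to the right and rows downward; lengths in m; the calibration is good to about 2 mm. A picture is of the moment at which its call begins. get_calibration takes no time and is no camera call.
- hand_in(): hands the job in, once; it reports no verdict.
The state is a dict: "time_s": time; "qpos": joint angles; "joint_velocities": joint speeds; "joint_efforts": joint torques, N m; "eef_pos": TCP position; "eef_rot": TCP orientation; "contact_force": force on the tool from outside, world axes, zero at the start; "wrist_torque": the same for the moment, N m; "opening": finger opening in m.
Only numpy, scipy, OpenCV 4.12 (cv2) and the standard library are available. Lean on these libraries where they do the work, as an engineer would, in place of code of your own. Each camera call takes 0.05 s, during which the arm holds its last target.

## Working session

There is one attempt and no reset: what is moved stays moved. The work goes in short steps, Python scripts to look and compute and a tool call to move; the robot and the scene stay as the last step left them, time stands still between calls to the robot, and variables do not carry over. Pictures are saved under pics/ and viewed, and the job is handed in when it is done.

Besides the shell and the picture viewer there is one more tool, called after "Emit:" in YAML: its name, and indented under it one key for each argument. step_arm: Moves the arm, as the interface text tells. Its arguments: {"type":"object","properties":{"steps":{"type":"array","items":{"type":"array","items":{"type":"array","items":{"type":"number"}}}},"grip_force":{"type":"number"}},"required":["steps"]}

```bash
mkdir -p pics; ls; python3 - <<'E'
from rig import *
import cv2
print(state())
for n in ("side","top"):
    im=snapshot(n); cv2.imwrite(f"pics/{n}0.png",im[:,:,::-1]); 
    print(n,get_calibration(n))
E
```

```text
pics
{'time_s': 0.0, 'qpos': array([-1.27720074e+00,  2.17758090e-01,  1.61495568e+00,  2.11498441e-06,
        1.31132438e+00, -1.12201673e-01]), 'joint_velocities': array([ 0.00017421,  0.00117957,  0.000879  , -0.00015282, -0.00197941,
        0.00076571]), 'joint_efforts': array([ 1.29044955e-03, -3.96841800e+01, -3.03855014e+01, -2.13111150e-05,
        9.82625876e-03, -1.32882889e-06]), 'eef_pos': array([ 0.24649647, -0.57342965,  0.2299546 ]), 'eef_rot': array([-0.14256592,  0.69346226, -0.69174001,  0.14241074]), 'contact_force': array([-0.32708135,  0.10012261, -0.26175153]), 'wrist_torque': array([ 0.01597822, -0.01646007, -0.01924637]), 'opening': 0.08548233418493636}
side {'intrinsics': array([[397.66165694,   0.        , 249.73388418],
       [  0.        , 397.66165694, 188.87736301],
       [  0.        ,   0.        ,   1.        ]]), 'k1': -0.02177347390880025, 'rvec': array([ 0.68653408, -2.60132609,  1.18514054]), 'tvec': array([0.49586416, 0.22666865, 1.09971594])}
top {'intrinsics': array([[495.69286227,   0.        , 261.3128181 ],
       [  0.        , 495.69286227, 196.16532464],
       [  0.        ,   0.        ,   1.        ]]), 'k1': -0.033713867803026744, 'rvec': array([ 2.19366749, -2.20601959,  0.03741185]), 'tvec': array([0.0583396 , 0.53408748, 1.78453375])}
```

View pics/side0.png

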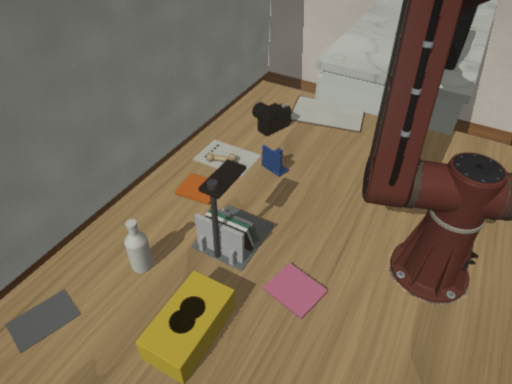

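View pics/top0.png

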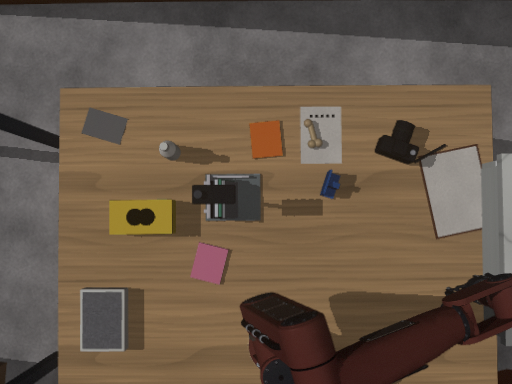

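```bash
cat > h.py <<'E'
import numpy as np, cv2
from rig import *
from scipy.spatial.transform import Rotation as R
def cal(n):
    c=get_calibration(n); return np.array(c["intrinsics"]),c["k1"],cv2.Rodrigues(np.array(c["rvec"]))[0],np.array(c["tvec"]),np.array(c["rvec"])
def proj(n,P):
    K,k1,Rm,t,rv=cal(n)
    return cv2.projectPoints(np.atleast_2d(np.array(P,float)),rv,t,K,np.array([k1,0,0,0.]))[0][:,0]
def ray(n,uv):
    K,k1,Rm,t,rv=cal(n)
    p=cv2.undistortPoints(np.array(uv,float).reshape(-1,1,2),K,np.array([k1,0,0,0.]))[:,0]
    d=np.c_[p,np.ones(len(p))]@Rm; return -Rm.T@t,d
def onz(n,uv,z):
    o,d=ray(n,uv); s=(np.asarray(z)-o[2])/d[:,2]; return o+s[:,None]*d
def crop(n,im,x0,y0,x1,y1,f,name):
    c=cv2.resize(im[y0:y1,x0:x1],None,fx=f,fy=f,interpolation=cv2.INTER_CUBIC)
    cv2.imwrite("pics/"+name,c[:,:,::-1])
E
python3 - <<'E'
from h import *
s=cv2.imread("pics/side0.png")[:,:,::-1]; t=cv2.imread("pics/top0.png")[:,:,::-1]
crop("s",s,180,130,300,280,4,"s0c.png"); crop("t",t,180,160,360,240,4,"t0c.png")
print(proj("top",[[0,0,0],[.5,0,0],[.5,.2,0]]),proj("side",[[0,0,0],[.5,0,0],[.5,.2,0]]))
E
```

```text
[[277.46838271 344.06632806]
 [276.58501034 205.63619905]
 [221.65276854 205.94286723]] [[428.08071902 270.40298742]
 [268.34525267 208.27390253]
 [236.60211566 249.92116532]]
```

View pics/s0c.png

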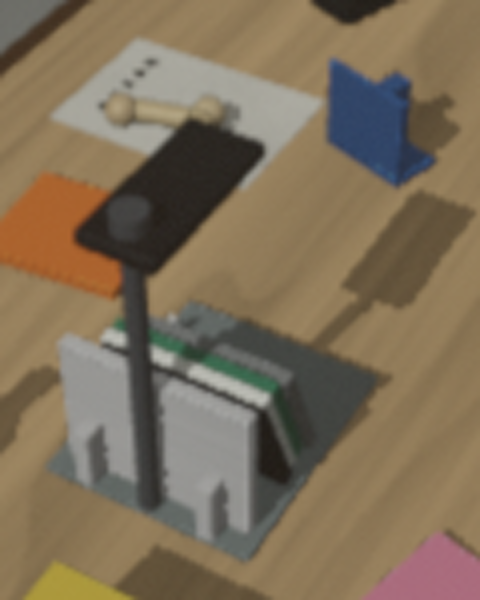

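View pics/t0c.png

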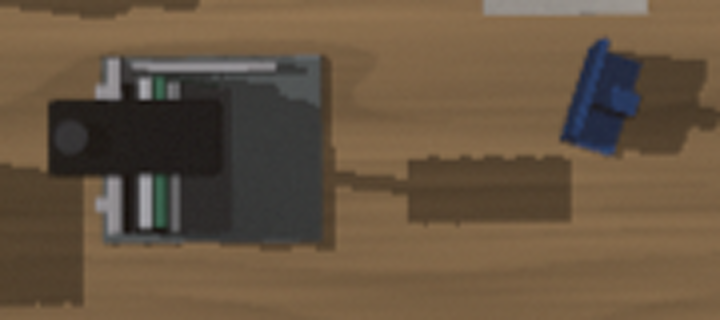

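```bash
python3 - <<'E'
from h import *
t=cv2.imread("pics/top0.png")[:,:,::-1]; s=cv2.imread("pics/side0.png")[:,:,::-1]
g=lambda l,x0,y0,f=4:[((a+.5)/f-.5+x0,(b+.5)/f-.5+y0) for a,b in l]
P=onz("top",g([(322,244),(322,56),(103,57),(103,243)],180,160),.006); print("rack corners\n",P.round(4))
c=P.mean(0); print(c,[np.linalg.norm(P[i]-P[i-1]) for i in range(4)])
P=onz("side",g([(245,560),(384,378),(190,300)],180,130),.006); print("side: ",P.round(4))
for n,im in(("top",t),("side",s)):
    m=((im[:,:,2].astype(int)>im[:,:,0]*1.6)&(im[:,:,2]>40)).astype(np.uint8)
    nn,l,st,ce=cv2.connectedComponentsWithStats(m); i=1+np.argmax(st[1:,4]); print(st[i],ce[i])
    x,y,w,h,_=st[i]; crop(n,im,x-8,y-8,x+w+8,y+h+8,14 if n=="top" else 12,f"b_{n}.png"); print(x-8,y-8)
E
```

```text
rack corners
 [[0.4459 0.0602 0.006 ]
 [0.6166 0.0592 0.006 ]
 [0.6169 0.2585 0.006 ]
 [0.4479 0.2587 0.006 ]]
[0.53183322 0.15915338 0.006     ] [np.float64(0.1985762271578848), np.float64(0.17072227117884914), np.float64(0.19929144247140504), np.float64(0.16906483638890984)]
side:  [[0.4514 0.2586 0.006 ]
 [0.4458 0.0568 0.006 ]
 [0.6206 0.0569 0.006 ]]
[321 170  19  28 297] [329.95286195 184.33670034]
313 162
[263 146  25  30 437] [272.87643021 160.49656751]
255 138
```

View pics/b_top.png

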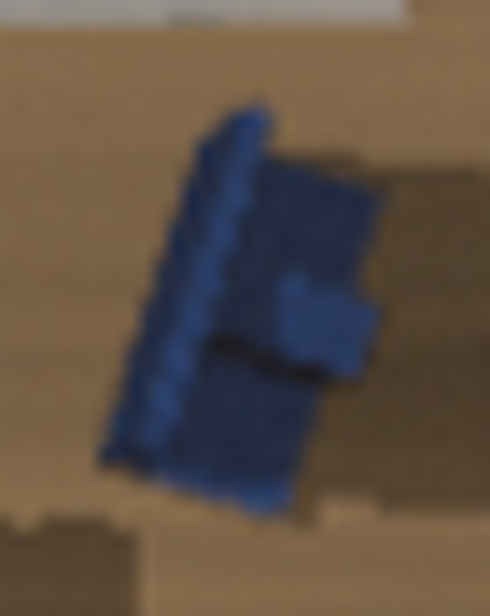

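View pics/b_side.png

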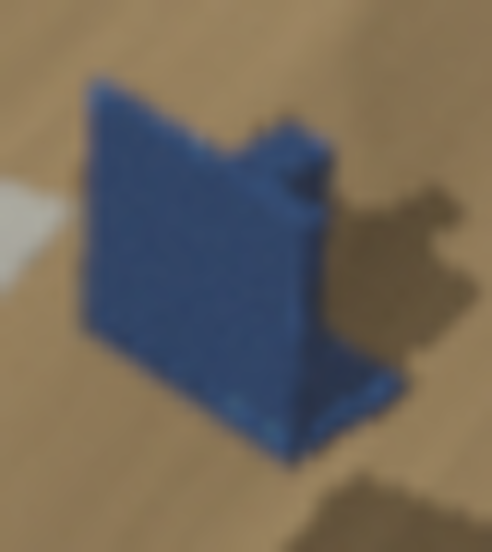

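```bash
python3 - <<'E'
from h import *
g=lambda l,x0,y0,f:[((a+.5)/f-.5+x0,(b+.5)/f-.5+y0) for a,b in l]
A=onz("side",g([(83,328),(290,466)],255,138,12),0);B=onz("side",g([(93,80),(300,210)],255,138,12),.09)
C=onz("top",g([(103,462),(198,150)],313,162,14),0);D=onz("top",g([(135,475),(240,105)],313,162,14),.09)
E=onz("top",g([(272,512),(385,190)],313,162,14),.008)
for n,X in zip("ABCDE",(A,B,C,D,E)): 
    d=X[0]-X[1]; d=d if d[0]>0 else -d
    print(n,X.round(4).tolist(),"mid",X.mean(0).round(4),"len",np.linalg.norm(d).round(4),"yaw",np.arctan2(d[1],d[0]).round(3))
F=onz("top",g([(290,275),(380,318),(360,380),(272,340)],313,162,14),.075); print(F.round(4),F.mean(0))
E
```

```text
A [[0.6267, -0.1905, 0.0], [0.5427, -0.1625, -0.0]] mid [ 0.5847 -0.1765 -0.    ] len 0.0885 yaw -0.322
B [[0.6273, -0.1924, 0.09], [0.5466, -0.1652, 0.09]] mid [ 0.587  -0.1788  0.09  ] len 0.0852 yaw -0.326
C [[0.5395, -0.158, 0.0], [0.6208, -0.1836, 0.0]] mid [ 0.5802 -0.1708  0.    ] len 0.0852 yaw -0.305
D [[0.5326, -0.1556, 0.09], [0.6241, -0.1826, 0.09]] mid [ 0.5784 -0.1691  0.09  ] len 0.0955 yaw -0.287
E [[0.526, -0.2008, 0.008], [0.6094, -0.231, 0.008]] mid [ 0.5677 -0.2159  0.008 ] len 0.0887 yaw -0.348
[[ 0.5829 -0.1966  0.075 ]
 [ 0.572  -0.219   0.075 ]
 [ 0.5566 -0.2138  0.075 ]
 [ 0.5667 -0.192   0.075 ]] [ 0.56954193 -0.20536153  0.075     ]
```

```bash
cat >> h.py <<'E'
def tilt(t,az,flip=1):
    # tool y points down, tilted t toward heading az (world yaw of forward dir); jaw axis horizontal perpendicular
    f=np.array([np.cos(az),np.sin(az),0]); y=np.sin(t)*f-np.cos(t)*np.array([0,0,1.]); z=flip*np.array([np.sin(az),-np.cos(az),0]); return R.from_matrix(np.c_[np.cross(y,z),y,z])
def plan(pos=None,rot=None):
    s=state(); r=R.from_quat(s["eef_rot"]); p=s["eef_pos"]
    print("t",round(s["time_s"],2),"p",p.round(4),"F",s["contact_force"].round(1),"open",round(s["opening"],4),"q",s["qpos"].round(2))
    print("axes cols",r.as_matrix().round(3).tolist())
    if rot is not None:
        v=(r.inv()*rot).as_rotvec(); print("turn units",np.degrees(v).round(2)/5)
        r2=rot
    else: r2=r
    if pos is not None:
        d=np.array(pos)-p; print("world d",d.round(4),"| units now-frame",(r.inv().apply(d)/.03).round(2),"| units after turn",(r2.inv().apply(d)/.03).round(2))
E
python3 - <<'E'
from h import *
a=np.radians(40)
for f in (1,-1):
    plan([.525,-.02,.16],tilt(a,np.pi/2,f))
print(onz("top",[(400,148),(313,133),(168,150),(141,217)],[.1,.03,.1,.08]).round(3))
E
```

```text
t 0.1 p [ 0.2465 -0.5735  0.2301] F [ 0.   0.6 -0.3] open 0.0856 q [-1.28  0.22  1.61 -0.    1.31 -0.11]
axes cols [[-0.919, -0.001, 0.395], [-0.395, 0.002, -0.919], [-0.0, -1.0, -0.002]]
turn units [ -4.632 -12.784   7.044]
world d [ 0.2785  0.5535 -0.0701] | units now-frame [-15.81   2.37 -13.28] | units after turn [-12.63  13.65   9.28]
t 0.1 p [ 0.2465 -0.5735  0.2301] F [ 0.   0.6 -0.3] open 0.0856 q [-1.28  0.22  1.61 -0.    1.31 -0.11]
axes cols [[-0.919, -0.001, 0.395], [-0.395, 0.002, -0.919], [-0.0, -1.0, -0.002]]
turn units [-7.838 21.592 -5.154]
world d [ 0.2785  0.5535 -0.0701] | units now-frame [-15.81   2.37 -13.28] | units after turn [12.63 13.65 -9.28]
[[ 0.695 -0.426  0.1  ]
 [ 0.76  -0.132  0.03 ]
 [ 0.693  0.377  0.1  ]
 [ 0.461  0.475  0.08 ]]
```

Emit:
step_arm:
  steps:
    - [[0, -1, 0.15, -0.83, 0, 0, 0], [0, -1, 0.15, -0.83, 0, 0, 0], [0, -1, 0.15, -0.83, 0, 0, 0], [0, -1, 0.15, -0.83, 0, 0, 0], [0, -1, 0.15, -0.83, 0, 0, 0], [0, -1, 0.15, -0.83, 0, 0, 0], [0, -1, 0.15, -0.83, 0, 0, 0], [0, -1, 0.15, -0.83, 0, 0, 0], [0, -1, 0.15, -0.83, 0, 0, 0], [0, -1, 0.15, -0.83, 0, 0, 0], [0, -1, 0.15, -0.83, 0, 0, 0], [0, -1, 0.15, -0.83, 0, 0, 0]]

```text
time_s: 1.1
eef_pos: [0.4597, -0.1556, 0.1768]
eef_rot: [-0.143, 0.693, -0.693, 0.142]
contact_force: [0.9, 0.0, -0.2]
opening: 0.0424
```

```bash
python3 - <<'E'
from h import *
plan([.525,-.02,.16],tilt(np.radians(40),np.pi/2))
E
```

```text
t 1.1 p [ 0.4597 -0.1556  0.1768] F [ 0.9  0.  -0.2] open 0.0424 q [-0.47 -0.03  1.99 -0.    1.18  0.69]
axes cols [[-0.919, -0.0, 0.395], [-0.395, 0.0, -0.919], [0.0, -1.0, -0.0]]
turn units [ -4.648 -12.782   7.06 ]
world d [ 0.0653  0.1356 -0.0168] | units now-frame [-3.78  0.56 -3.29] | units after turn [-3.1   3.33  2.18]
```

Emit:
step_arm:
  steps:
    - [[0, 0, 0, 0, -0.33, -0.91, 0.5], [0, 0, 0, 0, -0.33, -0.91, 0.5], [0, 0, 0, 0, -0.33, -0.91, 0.5], [0, 0, 0, 0, -0.33, -0.91, 0.5], [0, 0, 0, 0, -0.33, -0.91, 0.5], [0, 0, 0, 0, -0.33, -0.91, 0.5], [0, 0, 0, 0, -0.33, -0.91, 0.5], [0, 0, 0, 0, -0.33, -0.91, 0.5], [0, 0, 0, 0, -0.33, -0.91, 0.5], [0, 0, 0, 0, -0.33, -0.91, 0.5], [0, 0, 0, 0, -0.33, -0.91, 0.5], [0, 0, 0, 0, -0.33, -0.91, 0.5]]

```text
time_s: 2.1
eef_pos: [0.4591, -0.1576, 0.177]
eef_rot: [-0.284, 0.667, -0.368, 0.582]
contact_force: [-1.1, 0.5, 0.5]
opening: 0.0428
```

```bash
python3 - <<'E'
from h import *
plan([.525,.04,.12],tilt(np.radians(40),np.pi/2))
E
```

```text
t 2.1 p [ 0.4591 -0.1576  0.177 ] F [-1.1  0.5  0.5] open 0.0428 q [-0.77  0.19  1.87  0.46  1.5  -0.72]
axes cols [[-0.161, 0.05, 0.986], [-0.808, 0.567, -0.161], [-0.567, -0.822, -0.051]]
turn units [-0.656 -1.826  1.034]
world d [ 0.0659  0.1976 -0.057 ] | units now-frame [-4.6   5.41  1.2 ] | units after turn [-3.83  5.69  2.2 ]
```

Emit:
step_arm:
  steps:
    - [[0, 0, 0, 0, -0.33, -0.91, 0.52], [0, 0, 0, 0, -0.33, -0.91, 0.52], [0, -0.64, 0.95, 0.37, 0, 0, 0], [0, -0.64, 0.95, 0.37, 0, 0, 0], [0, -0.64, 0.95, 0.37, 0, 0, 0], [0, -0.64, 0.95, 0.37, 0, 0, 0], [0, -0.64, 0.95, 0.37, 0, 0, 0], [0, -0.64, 0.95, 0.37, 0, 0, 0], [0, 0, 0, 0, 0, 0, 0]]

```text
time_s: 2.85
eef_pos: [0.5249, 0.0458, 0.1179]
eef_rot: [-0.3, 0.643, -0.297, 0.639]
contact_force: [-0.3, 0.1, -0.1]
opening: 0.0426
```

```bash
python3 - <<'E'
from h import *
plan([.525,.11,.016],tilt(np.radians(40),np.pi/2))
for n in("side","top"):
    im=snapshot(n); crop(n,im,*( (160,60,420,255) if n=="side" else (170,130,370,280)),3 if n=="side" else 4,f"{n}1.png")
E
```

```text
t 2.85 p [0.5249 0.0458 0.1179] F [-0.3  0.1 -0.1] open 0.0426 q [-0.41  0.29  1.91  0.65  1.33 -0.7 ]
axes cols [[-0.003, -0.006, 1.0], [-0.765, 0.644, 0.002], [-0.644, -0.765, -0.006]]
turn units [ 0.066 -0.03  -0.02 ]
world d [ 1.000e-04  6.420e-02 -1.019e-01] | units now-frame [0.55 3.98 0.03] | units after turn [0.55 3.98 0.  ]
```

View pics/side1.png

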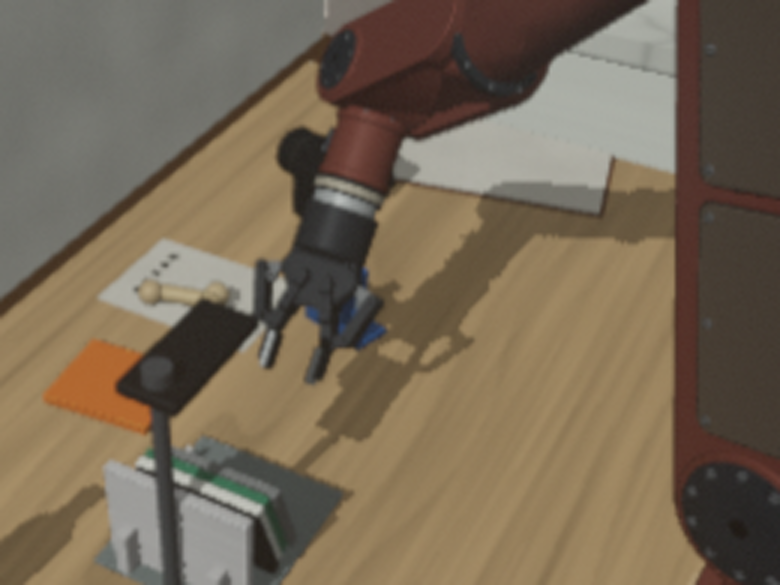

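View pics/top1.png

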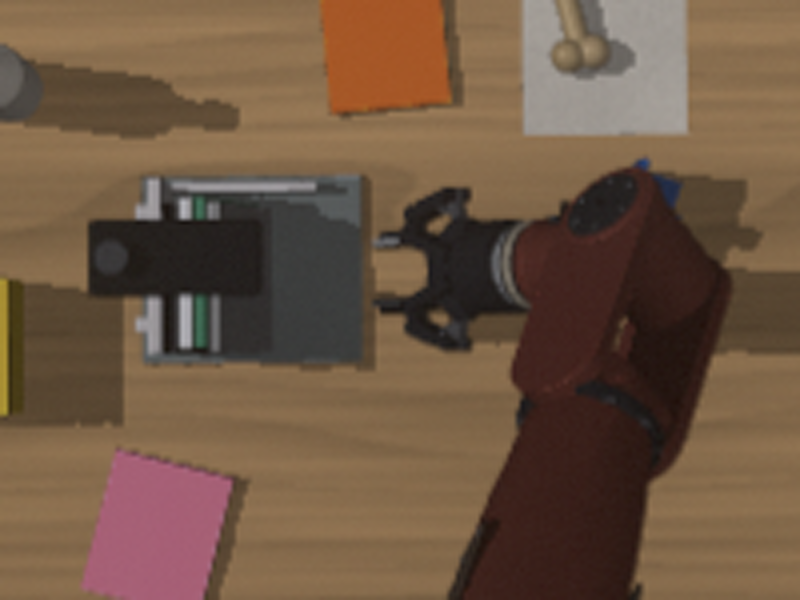

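Emit:
step_arm:
  steps:
    - [[0, 0.14, 0.99, 0, 0, 0, 0], [0, 0.14, 0.99, 0, 0, 0, 0], [0, 0.14, 0.99, 0, 0, 0, 0], [0, 0.07, 0.5, 0, 0, 0, 0], [0, 0.07, 0.3, 0, 0, 0, 0], [0, 0, 0, 0, 0, 0, 0]]

```text
time_s: 3.45
eef_pos: [0.5255, 0.0997, 0.0208]
eef_rot: [-0.299, 0.643, -0.3, 0.639]
contact_force: [0.1, 0.5, 0.5]
opening: 0.0426
```

```bash
python3 - <<'E'
from h import *
plan([.525,.172,.014])
for n in("side",):
    im=snapshot(n); crop(n,im,190,160,310,280,5,f"{n}2.png")
E
```

```text
t 3.45 p [0.5255 0.0997 0.0208] F [0.1 0.5 0.5] open 0.0426 q [-0.31  0.44  1.95  0.74  1.13 -0.77]
axes cols [[-0.006, -0.001, 1.0], [-0.767, 0.642, -0.004], [-0.642, -0.767, -0.005]]
world d [-0.0005  0.0723 -0.0068] | units now-frame [-1.7   1.72 -0.03] | units after turn [-1.7   1.72 -0.03]
```

View pics/side2.png

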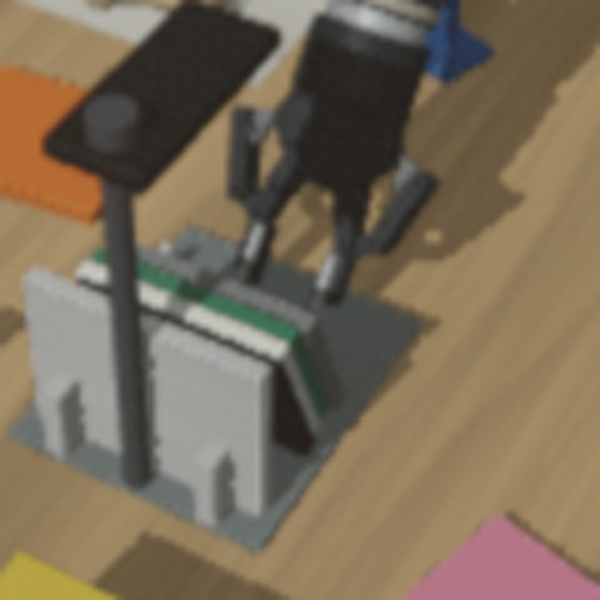

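Emit:
step_arm:
  steps:
    - [[0, 0.06, 0.23, 0, 0, 0, 0], [0, -0.13, 0.11, 0, 0, 0, 0], [0, -0.13, 0.11, 0, 0, 0, 0], [0, -0.13, 0.11, 0, 0, 0, 0], [0, -0.13, 0.11, 0, 0, 0, 0], [0, 0, 0, 0, 0, 0, 0]]

```text
time_s: 4.0
eef_pos: [0.5268, 0.1244, 0.0162]
eef_rot: [-0.299, 0.641, -0.3, 0.64]
contact_force: [0.4, -0.6, 0.2]
opening: 0.0427
```

```bash
python3 - <<'E'
from h import *
plan([.525,.172,.014])
E
```

```text
t 4.0 p [0.5268 0.1244 0.0162] F [ 0.4 -0.6  0.2] open 0.0427 q [-0.27  0.45  1.96  0.77  1.1  -0.75]
axes cols [[-0.003, 0.001, 1.0], [-0.767, 0.642, -0.002], [-0.642, -0.767, -0.001]]
world d [-0.0018  0.0476 -0.0022] | units now-frame [-1.17  1.07 -0.06] | units after turn [-1.17  1.07 -0.06]
```

Emit:
step_arm:
  steps:
    - [[0, -0.13, 0.11, 0, 0, 0, 0], [0, -0.13, 0.11, 0, 0, 0, 0], [0, -0.13, 0.11, 0, 0, 0, 0], [0, 0, 0, 0, 0, 0, 0]]

```text
time_s: 4.33
eef_pos: [0.5268, 0.1395, 0.0157]
eef_rot: [-0.299, 0.642, -0.3, 0.64]
contact_force: [-0.0, -0.0, -0.0]
opening: 0.0429
```

Emit:
step_arm:
  steps:
    - [[0, -0.13, 0.11, 0, 0, 0, 0], [0, -0.13, 0.11, 0, 0, 0, 0], [0, -0.13, 0.11, 0, 0, 0, 0], [0, 0, 0, 0, 0, 0, 0]]

```text
time_s: 4.67
eef_pos: [0.5269, 0.1545, 0.0154]
eef_rot: [-0.299, 0.642, -0.3, 0.64]
contact_force: [-0.0, -1.8, -0.1]
opening: 0.0427
```

```bash
python3 - <<'E'
from h import *
plan([.525,.172,.014])
for n in("side",):
    im=snapshot(n); crop(n,im,190,160,310,280,5,f"{n}3.png")
E
```

```text
t 4.67 p [0.5269 0.1545 0.0154] F [-0.  -1.8 -0.1] open 0.0427 q [-0.21  0.45  1.96  0.8   1.07 -0.72]
axes cols [[-0.004, 0.001, 1.0], [-0.767, 0.641, -0.003], [-0.641, -0.767, -0.002]]
world d [-0.0019  0.0175 -0.0014] | units now-frame [-0.42  0.41 -0.07] | units after turn [-0.42  0.41 -0.07]
```

View pics/side3.png

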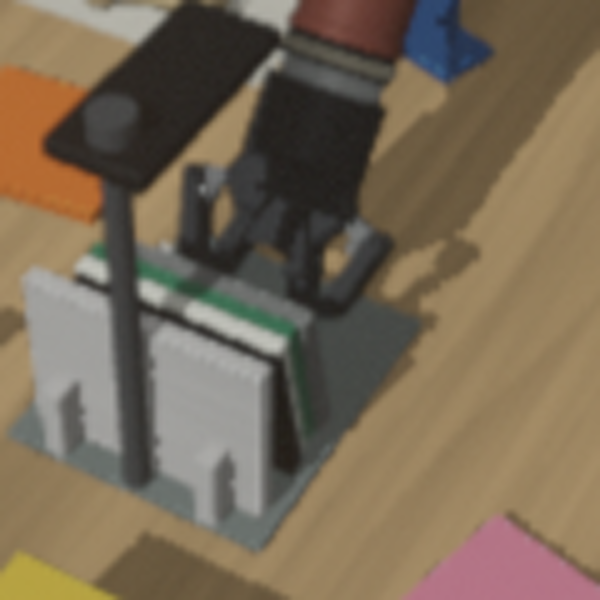

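Feet are sliding in (gap at the foot near (300,470) has shrunk). I continue.

Emit:
step_arm:
  steps:
    - [[0, -0.13, 0.11, 0, 0, 0, 0], [0, -0.13, 0.11, 0, 0, 0, 0], [0, 0, 0, 0, 0, 0, 0]]

```text
time_s: 4.97
eef_pos: [0.5268, 0.1652, 0.0155]
eef_rot: [-0.298, 0.642, -0.3, 0.64]
contact_force: [-0.4, -0.5, -0.3]
opening: 0.0429
```

Emit:
step_arm:
  steps:
    - [[0, -0.1, 0.09, 0, 0, 0, 0], [0, -0.1, 0.09, 0, 0, 0, 0], [0, 0, 0, 0, 0, 0, 0]]

```text
time_s: 5.22
eef_pos: [0.5268, 0.1731, 0.0152]
eef_rot: [-0.298, 0.642, -0.3, 0.64]
contact_force: [-0.6, -0.4, -0.7]
opening: 0.0427
```

```bash
python3 - <<'E'
from h import *
plan([.525,.172,.014])
for n in("side",):
    im=snapshot(n); crop(n,im,190,160,310,280,5,f"{n}4.png")
E
```

```text
t 5.22 p [0.5268 0.1731 0.0152] F [-0.6 -0.4 -0.7] open 0.0427 q [-0.18  0.44  1.97  0.82  1.05 -0.71]
axes cols [[-0.004, 0.0, 1.0], [-0.767, 0.642, -0.003], [-0.642, -0.767, -0.002]]
world d [-0.0018 -0.0011 -0.0012] | units now-frame [ 0.06  0.01 -0.06] | units after turn [ 0.06  0.01 -0.06]
```

View pics/side4.png

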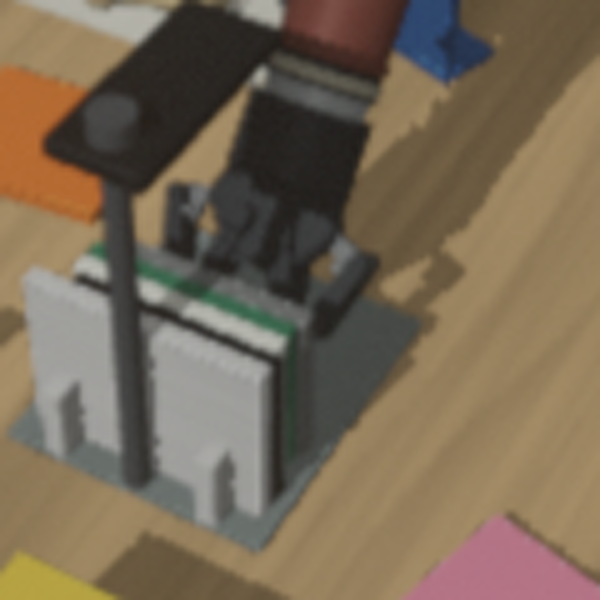

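Emit:
step_arm:
  steps:
    - [[0, -0.08, 0.07, 0, 0, 0, 0], [0, 0, 0, 0, 0, 0, 0]]

```text
time_s: 5.43
eef_pos: [0.5273, 0.1749, 0.0152]
eef_rot: [-0.299, 0.641, -0.301, 0.64]
contact_force: [-0.4, -4.1, 0.3]
opening: 0.0424
```

Emit:
step_arm:
  steps:
    - [[0, -0.05, 0.04, 0, 0, 0, 0], [0, 0, 0, 0, 0, 0, 0]]

```text
time_s: 5.6
eef_pos: [0.5273, 0.175, 0.0151]
eef_rot: [-0.3, 0.64, -0.301, 0.64]
contact_force: [-4.6, -13.5, 4.4]
opening: 0.0429
```

Emit:
step_arm:
  steps:
    - [[0, -0.05, 0.04, 0, 0, 0, 0], [0, 0, 0, 0, 0, 0, 0]]

```text
time_s: 5.77
eef_pos: [0.5274, 0.1752, 0.0151]
eef_rot: [-0.302, 0.639, -0.302, 0.639]
contact_force: [-7.0, -22.0, 7.5]
opening: 0.043
```

```bash
python3 - <<'E'
from h import *
plan([.525,.172,.014])
for n in("side",):
    im=snapshot(n); crop(n,im,190,160,310,280,5,f"{n}5.png")
E
```

```text
t 5.77 p [0.5274 0.1752 0.0151] F [ -7.  -22.    7.5] open 0.043 q [-0.17  0.44  1.96  0.81  1.04 -0.7 ]
axes cols [[-0.0, 0.001, 1.0], [-0.772, 0.636, -0.001], [-0.636, -0.772, 0.0]]
world d [-0.0024 -0.0032 -0.0011] | units now-frame [ 0.1  -0.04 -0.08] | units after turn [ 0.1  -0.04 -0.08]
```

View pics/side5.png

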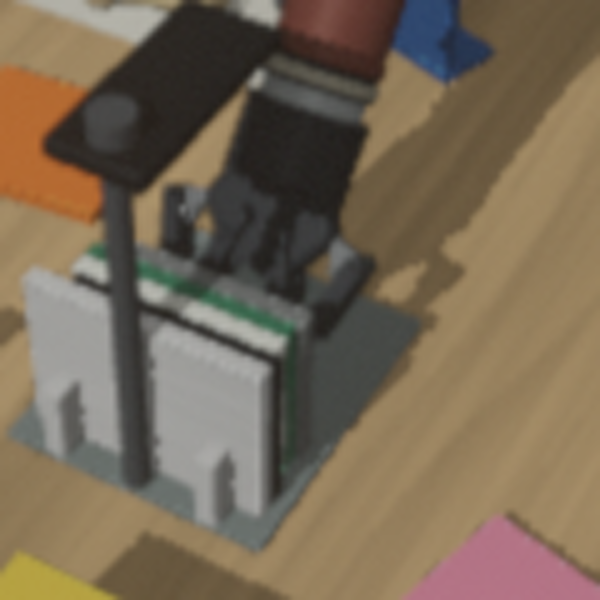

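Emit:
step_arm:
  steps:
    - [[0, 0.4, -0.32, 0, 0, 0, 0], [0, 0.77, -0.64, 0, 0, 0, 0], [0, 0.77, -0.64, 0, 0, 0, 0], [0, 0.2, -0.98, 0, 0, 0, 0], [0, 0, -1, 0, 0, 0, 0], [0, 0, -1, 0, 0, 0, 0], [0, 0, -1, 0, 0, 0, 0], [0, 0, -1, 0, 0, 0, 0], [0, 0, 0, 0, 0, 0, 0]]

```text
time_s: 6.57
eef_pos: [0.531, -0.0003, 0.1308]
eef_rot: [-0.297, 0.639, -0.304, 0.642]
contact_force: [0.8, -0.2, 0.3]
opening: 0.0431
```

```bash
python3 - <<'E'
from h import *
plan([.42,.0,.2],tilt(np.radians(25),0,-1))
for n in("side","top"):
    im=snapshot(n); crop(n,im,*( (190,160,310,280) if n=="side" else (190,160,290,240)),5 if n=="side" else 7,f"{n}6.png")
E
```

```text
t 6.57 p [ 5.310e-01 -3.000e-04  1.308e-01] F [ 0.8 -0.2  0.3] open 0.0431 q [-0.48  0.29  1.87  0.62  1.37 -0.73]
axes cols [[-0.0, 0.011, 1.0], [-0.769, 0.639, -0.007], [-0.639, -0.769, 0.008]]
turn units [ -2.494 -18.712  -9.966]
world d [-0.111   0.0003  0.0692] | units now-frame [-1.48 -1.81 -3.68] | units after turn [-2.38 -3.65  0.01]
```

View pics/side6.png

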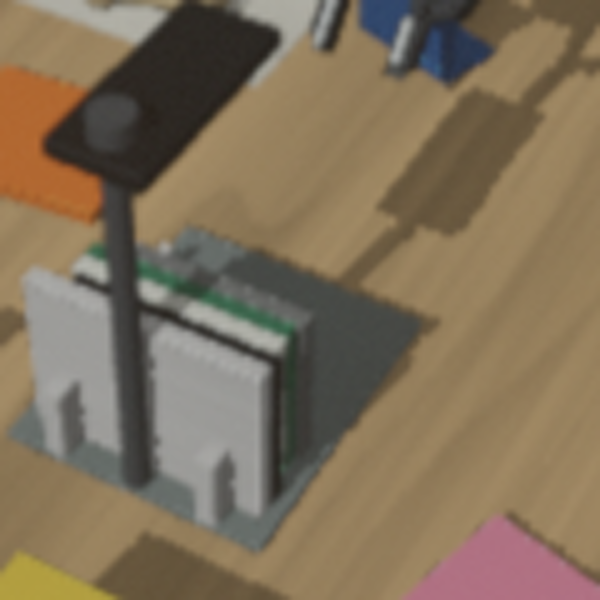

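View pics/top6.png

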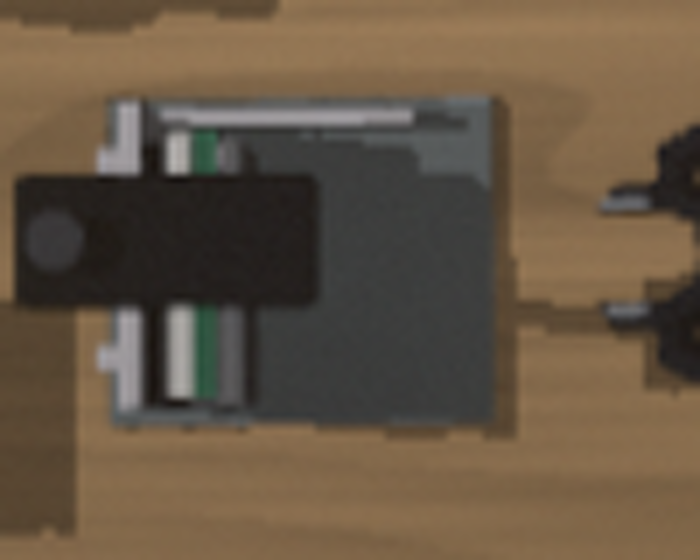

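Emit:
step_arm:
  steps:
    - [[-0.5, 0, -1, 0, 0, 0, 0], [-0.5, 0, -1, 0, 0, 0, 0], [-0.5, 0, 0, -1, 0, 0, 0], [-0.5, 0, 0, -1, 0, 0, 0], [-0.5, 0, 0, 0, -0.13, -0.98, -0.525], [-0.5, 0, 0, 0, -0.13, -0.98, -0.525], [-0.5, 0, 0, 0, -0.13, -0.98, -0.525], [-0.5, 0, 0, 0, -0.13, -0.98, -0.525], [-0.5, 0, 0, 0, -0.13, -0.98, -0.525], [-0.5, 0, 0, 0, -0.13, -0.98, -0.525], [-0.5, 0, 0, 0, -0.13, -0.98, -0.525], [-0.5, 0, 0, 0, -0.13, -0.98, -0.525]]

```text
time_s: 7.67
eef_pos: [0.4652, -0.0328, 0.1697]
eef_rot: [-0.52, 0.339, -0.261, 0.739]
contact_force: [-1.1, 0.0, 0.0]
opening: 0.0215
```

Emit:
step_arm:
  steps:
    - [[-0.5, 0, 0, 0, -0.13, -0.98, -0.525], [-0.5, 0, 0, 0, -0.13, -0.98, -0.525], [-0.5, 0, 0, 0, -0.13, -0.98, -0.525], [-0.5, 0, 0, 0, -0.13, -0.98, -0.525], [-0.5, 0, 0, 0, -0.13, -0.98, -0.525], [-0.5, 0, 0, 0, -0.13, -0.98, -0.525], [-0.5, 0, 0, 0, -0.13, -0.98, -0.525], [-0.5, 0, 0, 0, -0.13, -0.98, -0.525], [-0.5, 0, 0, 0, -0.13, -0.98, -0.525], [-0.5, 0, 0, 0, -0.13, -0.98, -0.525], [-0.5, 0, 0, 0, -0.13, -0.98, -0.525], [-0.5, 0, 0, 0, 0, 0, 0]]

```text
time_s: 8.67
eef_pos: [0.4629, -0.0322, 0.1675]
eef_rot: [-0.689, -0.147, -0.148, 0.694]
contact_force: [-0.7, -0.4, -0.7]
opening: 0.0211
```

```bash
python3 - <<'E'
from h import *
plan([.40,.204,.14],tilt(np.radians(25),0,-1))
E
```

```text
t 8.67 p [ 0.4629 -0.0322  0.1675] F [-0.7 -0.4 -0.7] open 0.0211 q [-0.31 -0.35  2.32  0.19  0.77 -1.98]
axes cols [[0.913, 0.408, 0.001], [-0.004, 0.006, 1.0], [0.408, -0.913, 0.007]]
turn units [-0.072 -0.042 -0.19 ]
world d [-0.0629  0.2362 -0.0275] | units now-frame [-2.32  0.03  7.86] | units after turn [-2.29 -0.05  7.87]
```

Emit:
step_arm:
  steps:
    - [[-0.72, -0.29, 0, 0.98, 0, 0, 0], [-0.72, -0.29, 0, 0.98, 0, 0, 0], [-0.72, -0.29, 0, 0.98, 0, 0, 0], [-0.72, -0.29, 0, 0.98, 0, 0, 0], [-0.72, -0.29, 0, 0.98, 0, 0, 0], [-0.72, -0.29, 0, 0.98, 0, 0, 0], [-0.72, -0.29, 0, 0.98, 0, 0, 0], [-0.72, -0.29, 0, 0.98, 0, 0, 0], [-0.72, 0, 0, 0, 0, 0, 0]]

```text
time_s: 9.42
eef_pos: [0.4013, 0.2053, 0.1422]
eef_rot: [-0.689, -0.148, -0.148, 0.694]
contact_force: [-0.6, 0.1, -0.7]
opening: 0.0119
```

```bash
python3 - <<'E'
from h import *
plan([.42,.204,.018],tilt(np.radians(25),0,-1))
for n in("side","top"):
    im=snapshot(n); crop(n,im,*( (190,130,330,270) if n=="side" else (170,160,290,250)),4 if n=="side" else 6,f"{n}7.png")
E
```

```text
t 9.42 p [0.4013 0.2053 0.1422] F [-0.6  0.1 -0.7] open 0.0119 q [ 0.43 -0.29  2.34 -0.25  0.72 -0.98]
axes cols [[0.912, 0.409, -0.001], [-0.001, 0.006, 1.0], [0.409, -0.912, 0.006]]
turn units [-0.07  -0.014 -0.17 ]
world d [ 0.0187 -0.0013 -0.1242] | units now-frame [-1.12  4.03 -0.07] | units after turn [-1.18  4.01 -0.04]
```

View pics/side7.png

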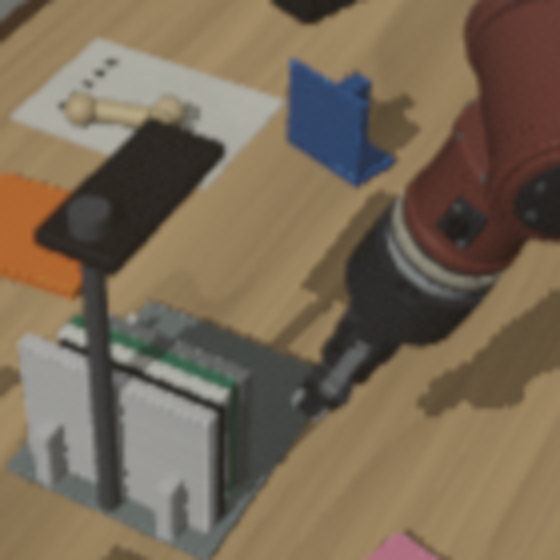

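View pics/top7.png

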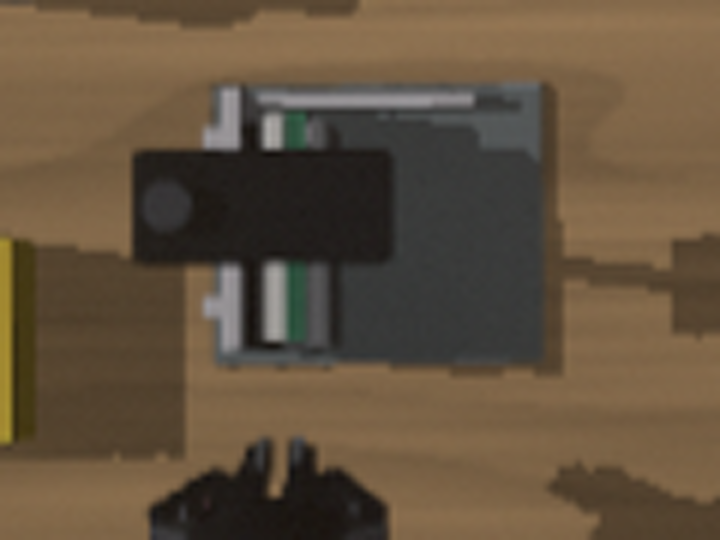

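Emit:
step_arm:
  steps:
    - [[-0.72, -0.29, 1, 0, 0, 0, 0], [-0.72, -0.29, 1, 0, 0, 0, 0], [-0.72, -0.29, 1, 0, 0, 0, 0], [-0.72, -0.25, 1, 0, 0, 0, 0], [-0.72, 0, 0, 0, 0, 0, 0]]

```text
time_s: 9.93
eef_pos: [0.4176, 0.1968, 0.0125]
eef_rot: [0.694, 0.141, 0.147, -0.691]
contact_force: [-1.5, -1.4, -1.2]
opening: 0.0121
```

```bash
python3 - <<'E'
from h import *
plan([.465,.204,.018],tilt(np.radians(25),0,-1))
E
```

```text
t 9.93 p [0.4176 0.1968 0.0125] F [-1.5 -1.4 -1.2] open 0.0121 q [ 0.39  0.05  2.36 -0.43  0.38 -0.79]
axes cols [[0.917, 0.398, 0.009], [-0.007, -0.006, 1.0], [0.398, -0.917, -0.002]]
turn units [ 0.068 -0.082 -0.312]
world d [0.0474 0.0072 0.0055] | units now-frame [1.52 0.46 0.25] | units after turn [1.51 0.5  0.24]
```

Emit:
step_arm:
  steps:
    - [[-0.72, 0.08, -0.18, 0.25, 0, 0, 0], [-0.72, 0.3, 0.13, 0, 0, 0, 0], [-0.72, 0, 0, 0, 0, 0, 0]]

```text
time_s: 10.18
eef_pos: [0.4379, 0.2105, 0.0316]
eef_rot: [-0.688, -0.15, -0.155, 0.693]
contact_force: [0.3, -0.1, 0.4]
opening: 0.0121
```

```bash
python3 - <<'E'
from h import *
plan([.462,.204,.018],tilt(np.radians(25),0,-1))
for n in("side","top"):
    im=snapshot(n); crop(n,im,*( (190,130,330,270) if n=="side" else (170,160,290,250)),4 if n=="side" else 6,f"{n}8.png")
E
```

```text
t 10.18 p [0.4379 0.2105 0.0316] F [ 0.3 -0.1  0.4] open 0.0121 q [ 0.4   0.04  2.32 -0.42  0.4  -0.8 ]
axes cols [[0.907, 0.421, 0.005], [-0.008, 0.006, 1.0], [0.421, -0.907, 0.009]]
turn units [-0.072 -0.09  -0.018]
world d [ 0.0241 -0.0065 -0.0136] | units now-frame [ 0.54  0.75 -0.22] | units after turn [ 0.54  0.75 -0.22]
```

View pics/side8.png

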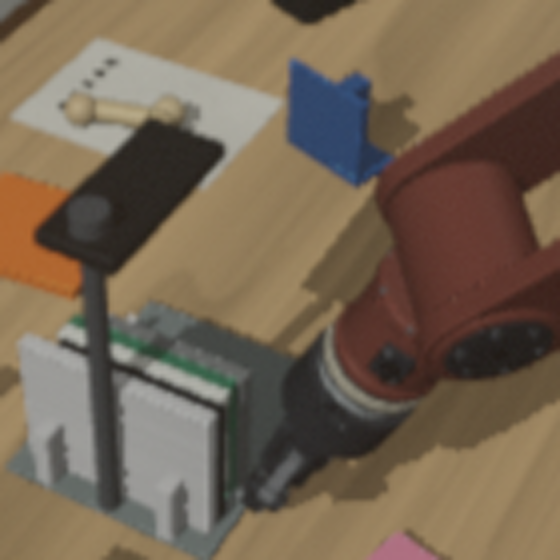

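View pics/top8.png

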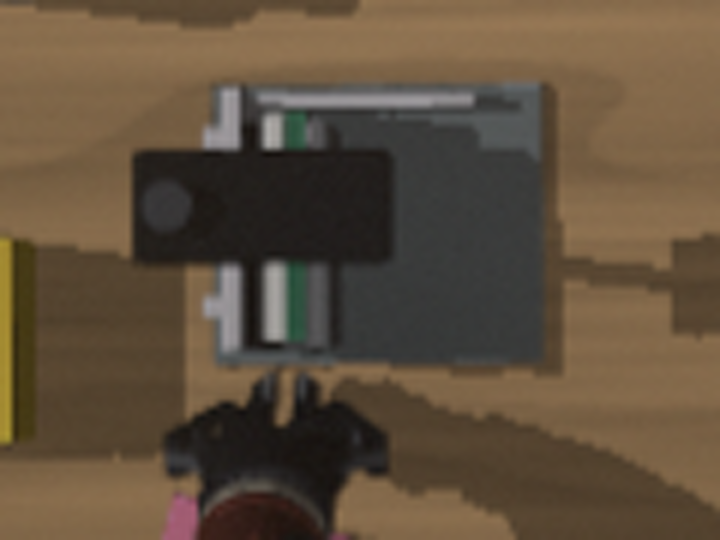

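Emit:
step_arm:
  steps:
    - [[-0.72, -0.18, 0.38, -0.2, 0, 0, 0], [-0.72, 0, 0, 0, 0, 0, 0], [-0.72, 0, 0, 0, 0, 0, 0]]

```text
time_s: 10.53
eef_pos: [0.4327, 0.2026, 0.0152]
eef_rot: [-0.69, -0.148, -0.152, 0.692]
contact_force: [-0.1, 0.2, -0.4]
opening: 0.0121
```

Emit:
step_arm:
  steps:
    - [[-0.72, 0.15, 0.07, 0, 0, 0, 0], [-0.72, 0.15, 0.07, 0, 0, 0, 0], [-0.72, 0, 0, 0, 0, 0, 0], [-0.72, 0, 0, 0, 0, 0, 0]]

```text
time_s: 10.87
eef_pos: [0.4438, 0.2031, 0.015]
eef_rot: [-0.689, -0.148, -0.152, 0.693]
contact_force: [0.6, 0.7, 0.0]
opening: 0.0121
```

```bash
python3 - <<'E'
from h import *
plan([.462,.205,.018],tilt(np.radians(25),0,-1))
E
```

```text
t 10.87 p [0.4438 0.2031 0.015 ] F [0.6 0.7 0. ] open 0.0121 q [ 0.38  0.09  2.32 -0.44  0.37 -0.81]
axes cols [[0.91, 0.415, 0.004], [-0.006, 0.003, 1.0], [0.414, -0.91, 0.006]]
turn units [-0.036 -0.074 -0.102]
world d [0.0182 0.0019 0.003 ] | units now-frame [0.59 0.16 0.07] | units after turn [0.59 0.17 0.06]
```

Emit:
step_arm:
  steps:
    - [[-0.72, 0.14, 0.02, 0.05, 0, 0, 0], [-0.72, 0.12, 0.055, 0, 0, 0, 0], [-0.72, 0, 0, 0, 0, 0, 0]]

```text
time_s: 11.12
eef_pos: [0.4515, 0.2044, 0.0156]
eef_rot: [-0.69, -0.148, -0.151, 0.693]
contact_force: [-0.1, 0.1, -0.4]
opening: 0.012
```

Emit:
step_arm:
  steps:
    - [[-0.72, 0.12, 0.055, 0, 0, 0, 0], [-0.72, 0.12, 0.055, 0, 0, 0, 0], [-0.72, 0, 0, 0, 0, 0, 0]]

```text
time_s: 11.37
eef_pos: [0.4589, 0.2041, 0.0152]
eef_rot: [-0.69, -0.147, -0.151, 0.692]
contact_force: [-0.6, 0.5, -0.3]
opening: 0.0119
```

```bash
python3 - <<'E'
from h import *
plan([.462,.205,.018],tilt(np.radians(25),0,-1))
for n in("side","top"):
    im=snapshot(n); crop(n,im,*( (190,170,290,270) if n=="side" else (190,160,270,230)),6 if n=="side" else 8,f"{n}9.png")
E
```

```text
t 11.37 p [0.4589 0.2041 0.0152] F [-0.6  0.5 -0.3] open 0.0119 q [ 0.37  0.12  2.28 -0.42  0.37 -0.83]
axes cols [[0.911, 0.413, 0.005], [-0.006, 0.002, 1.0], [0.413, -0.911, 0.005]]
turn units [-0.026 -0.07  -0.126]
world d [0.0031 0.0009 0.0028] | units now-frame [ 0.13 -0.04  0.03] | units after turn [ 0.13 -0.04  0.03]
```

View pics/side9.png

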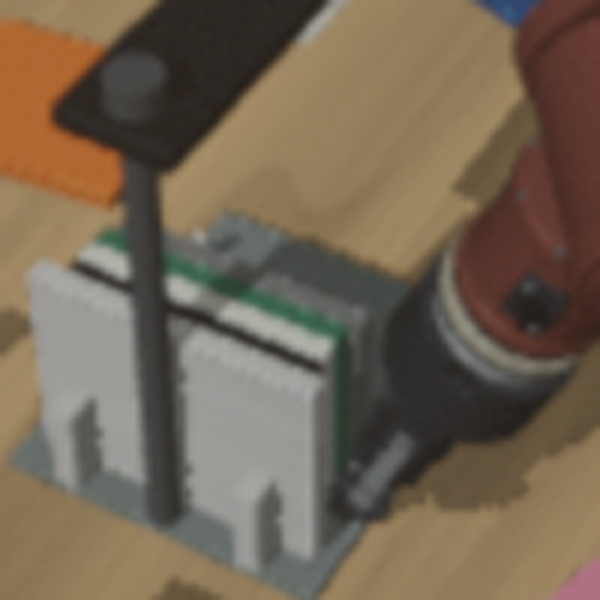

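View pics/top9.png

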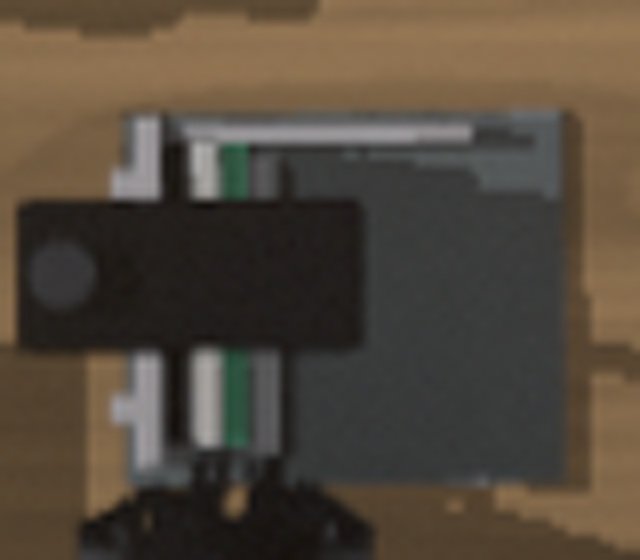

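Emit:
step_arm:
  steps:
    - [[-0.72, 0.1, 0.04, 0, 0, 0, 0], [-0.72, 0, 0, 0, 0, 0, 0], [-0.72, 0, 0, 0, 0, 0, 0]]

```text
time_s: 11.72
eef_pos: [0.4619, 0.2041, 0.0154]
eef_rot: [-0.69, -0.148, -0.151, 0.692]
contact_force: [-0.8, -0.7, -0.0]
opening: 0.0124
```

Emit:
step_arm:
  steps:
    - [[-0.72, 0.1, 0.04, 0, 0, 0, 0], [-0.72, 0, 0, 0, 0, 0, 0], [-0.72, 0, 0, 0, 0, 0, 0]]

```text
time_s: 11.97
eef_pos: [0.4651, 0.2041, 0.0156]
eef_rot: [-0.69, -0.148, -0.151, 0.693]
contact_force: [-1.0, -0.7, -0.9]
opening: 0.0125
```

Emit:
step_arm:
  steps:
    - [[-0.72, 0.07, 0.03, 0, 0, 0, 0], [-0.72, 0, 0, 0, 0, 0, 0], [-0.72, 0, 0, 0, 0, 0, 0]]

```text
time_s: 12.22
eef_pos: [0.4654, 0.2039, 0.0149]
eef_rot: [-0.69, -0.146, -0.15, 0.692]
contact_force: [-10.7, 1.2, 6.5]
opening: 0.012
```

```bash
python3 - <<'E'
from h import *
plan([.462,.205,.018],tilt(np.radians(25),0,-1))
for n in("side","top"):
    im=snapshot(n); crop(n,im,*( (190,170,290,270) if n=="side" else (190,160,270,230)),6 if n=="side" else 8,f"{n}10.png")
E
```

```text
t 12.22 p [0.4654 0.2039 0.0149] F [-10.7   1.2   6.5] open 0.012 q [ 0.36  0.13  2.27 -0.41  0.37 -0.85]
axes cols [[0.912, 0.41, 0.005], [-0.006, 0.002, 1.0], [0.41, -0.912, 0.004]]
turn units [-0.018 -0.068 -0.158]
world d [-0.0034  0.0011  0.0031] | units now-frame [-0.06 -0.14  0.04] | units after turn [-0.06 -0.14  0.04]
```

View pics/top10.png

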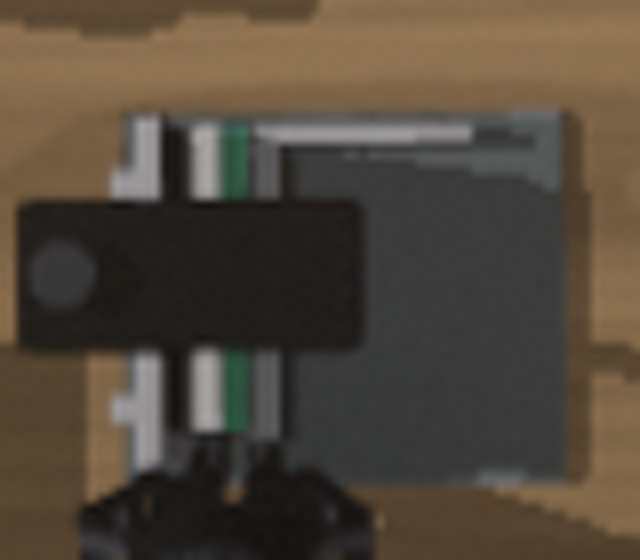

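Emit:
step_arm:
  steps:
    - [[-0.72, -0.3, -0.13, 0, 0, 0, 0], [-1, -0.2, -0.1, 0, 0, 0, 0], [-1, 0, 0, -0.43, 0, 0, 0], [-1, 0, 0, -0.43, 0, 0, 0], [-1, 0, 0, 0, 0, 0, 0], [-1, 0, 0, 0, 0, 0, 0]]

```text
time_s: 12.82
eef_pos: [0.4511, 0.1783, 0.0161]
eef_rot: [-0.689, -0.148, -0.152, 0.693]
contact_force: [-0.1, 0.2, -0.8]
opening: 0.0
```

```bash
python3 - <<'E'
from h import *
plan([.465,.178,.016],tilt(np.radians(25),0,-1))
for n in("side","top"):
    im=snapshot(n); crop(n,im,*( (190,170,290,270) if n=="side" else (190,160,270,230)),6 if n=="side" else 8,f"{n}11.png")
E
```

```text
t 12.82 p [0.4511 0.1783 0.0161] F [-0.1  0.2 -0.8] open 0.0 q [ 0.31  0.08  2.33 -0.37  0.35 -0.93]
axes cols [[0.91, 0.414, 0.005], [-0.007, 0.003, 1.0], [0.414, -0.91, 0.006]]
turn units [-0.032 -0.082 -0.104]
world d [ 0.0139 -0.0003 -0.0001] | units now-frame [ 0.42  0.2  -0.01] | units after turn [ 0.42  0.2  -0.01]
```

View pics/side11.png

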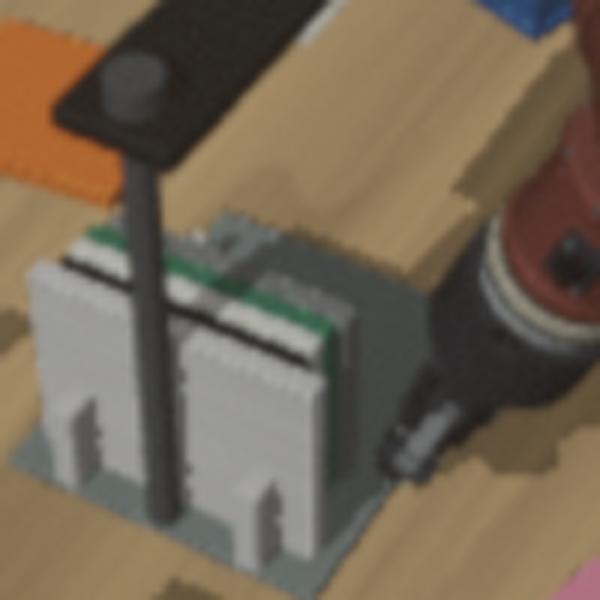

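View pics/top11.png

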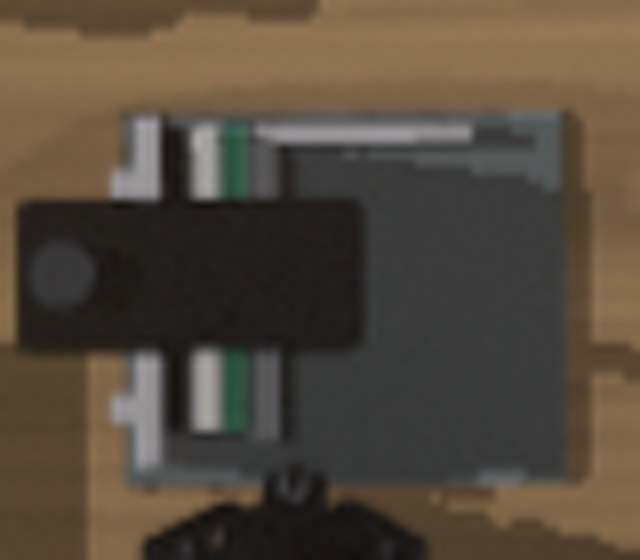

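Emit:
step_arm:
  steps:
    - [[-1, 0.2, 0.09, 0, 0, 0, 0], [-1, 0.15, 0.07, 0, 0, 0, 0], [-1, 0, 0, 0, 0, 0, 0], [-1, 0, 0, 0, 0, 0, 0]]

```text
time_s: 13.25
eef_pos: [0.4632, 0.1787, 0.0159]
eef_rot: [-0.69, -0.148, -0.152, 0.693]
contact_force: [-0.1, -0.1, 0.2]
opening: -0.0001
```

Emit:
step_arm:
  steps:
    - [[-1, 0.1, 0.04, 0, 0, 0, 0], [-1, 0, 0, 0, 0, 0, 0], [-1, 0, 0, 0, 0, 0, 0]]

```text
time_s: 13.5
eef_pos: [0.4652, 0.1783, 0.0155]
eef_rot: [-0.69, -0.147, -0.151, 0.692]
contact_force: [-0.7, -0.1, 0.1]
opening: -0.0003
```

Emit:
step_arm:
  steps:
    - [[-1, 0.07, 0.03, 0, 0, 0, 0], [-1, 0, 0, 0, 0, 0, 0], [-1, 0, 0, 0, 0, 0, 0]]

```text
time_s: 13.75
eef_pos: [0.4657, 0.178, 0.0147]
eef_rot: [-0.69, -0.146, -0.15, 0.692]
contact_force: [-6.2, 0.3, 3.7]
opening: 0.0001
```

```bash
python3 - <<'E'
from h import *
plan([.465,.178,.016],tilt(np.radians(25),0,-1))
for n in("side","top"):
    im=snapshot(n); crop(n,im,*( (190,170,290,270) if n=="side" else (190,160,270,230)),6 if n=="side" else 8,f"{n}12.png")
E
```

```text
t 13.75 p [0.4657 0.178  0.0147] F [-6.2  0.3  3.7] open 0.0001 q [ 0.3   0.11  2.3  -0.35  0.35 -0.96]
axes cols [[0.912, 0.41, 0.005], [-0.006, 0.002, 1.0], [0.41, -0.912, 0.004]]
turn units [-0.018 -0.066 -0.164]
world d [-0.0007  0.      0.0013] | units now-frame [-0.   -0.05  0.  ] | units after turn [-0.   -0.05  0.  ]
```

View pics/side12.png

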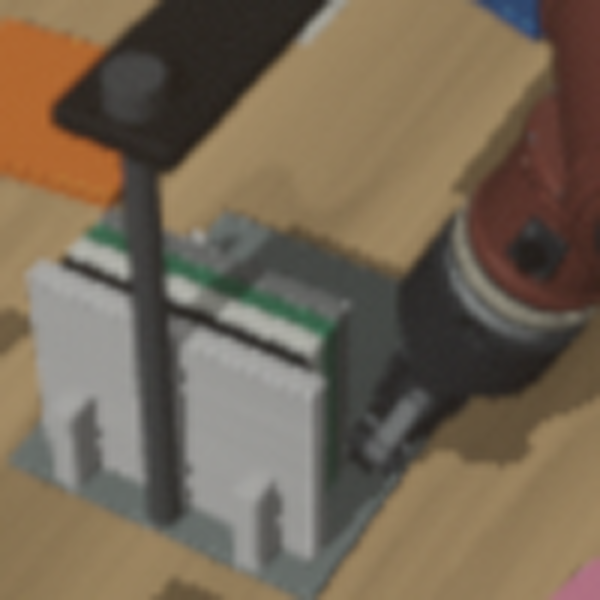

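View pics/top12.png

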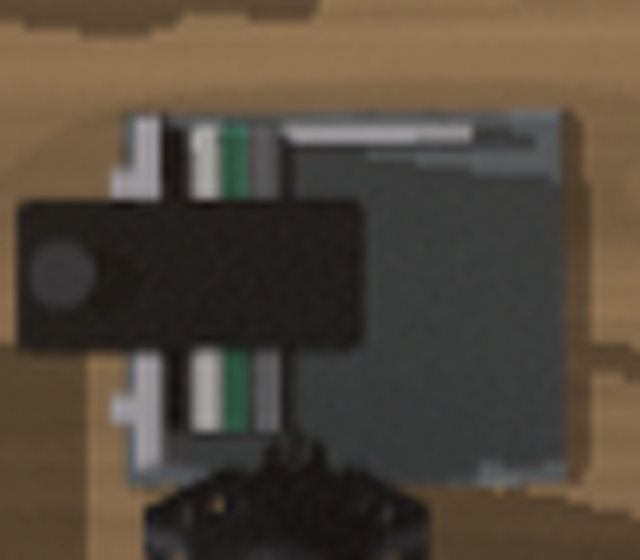

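Emit:
step_arm:
  steps:
    - [[-1, -0.4, -0.18, 0, 0, 0, 0], [-1, -0.8, -0.36, 0, 0, 0, 0], [-1, -0.8, -0.4, 0, 0, 0, 0], [-1, -0.3, -0.8, 0, 0, 0, 0], [-1, 0, 0, 0, 0, 0, 0]]

```text
time_s: 14.27
eef_pos: [0.381, 0.1786, 0.0357]
eef_rot: [-0.689, -0.148, -0.151, 0.693]
contact_force: [1.1, -0.5, -0.0]
opening: 0.0003
```

```bash
python3 - <<'E'
from h import *
plan([.57,-.25,.2],tilt(np.radians(40),np.pi/2-.318,1))
im=np.clip(snapshot("top").astype(float)*2.2,0,255).astype(np.uint8); crop("top",im,196,168,236,222,11,"top13.png")
im=np.clip(snapshot("side").astype(float)*2,0,255).astype(np.uint8); crop("side",im,190,195,260,265,8,"side13.png")
E
```

```text
t 14.27 p [0.381  0.1786 0.0357] F [ 1.1 -0.5 -0. ] open 0.0003 q [ 0.38 -0.12  2.46 -0.37  0.43 -0.87]
axes cols [[0.91, 0.414, 0.003], [-0.005, 0.004, 1.0], [0.414, -0.91, 0.005]]
turn units [ 2.994 22.246  8.636]
world d [ 0.189  -0.4286  0.1643] | units now-frame [  8.07  -2.43 -14.24] | units after turn [  5.37 -11.65  10.45]
```

View pics/top13.png

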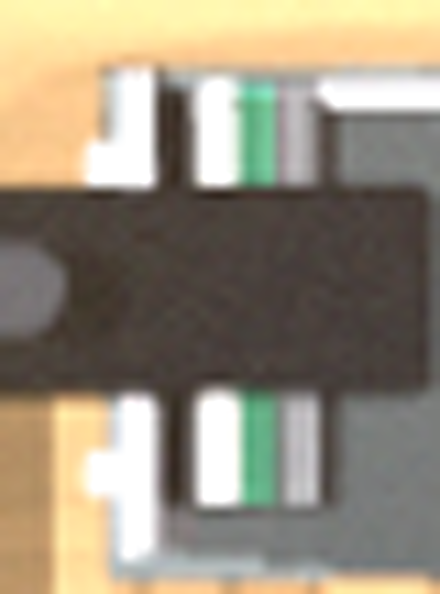

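View pics/side13.png

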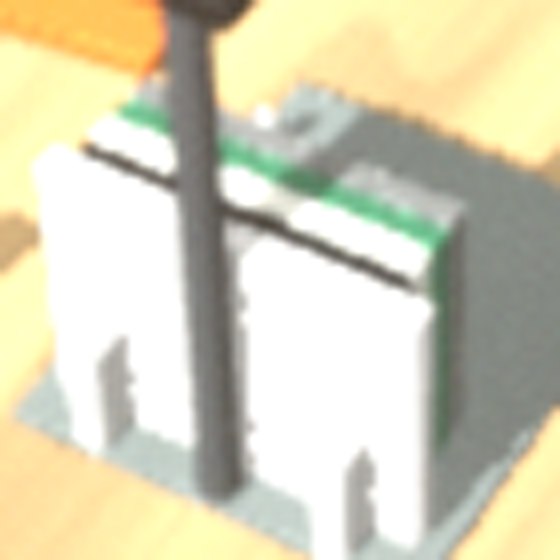

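Emit:
step_arm:
  steps:
    - [[1, 0.4, -0.9, 0, 0, 0, 0], [1, 0.4, -0.9, -0.3, 0, 0, 0], [1, 0.4, -0.8, -0.6, 0, 0, 0], [1, 0.4, -0.7, -0.8, 0, 0, 0], [1, 0.4, -0.5, -0.9, 0, 0, 0], [1, 0.4, -0.3, -1, 0, 0, 0], [1, 0.4, 0, -1, 0, 0, 0], [1, 0.4, 0, -1, 0, 0, 0], [1, 0.4, 0, -1, 0, 0, 0], [1, 0, 0, -1, 0, 0, 0], [1, 0, 0, -1, 0, 0, 0], [1, 0, 0, 0, 0, 0, 0]]

```text
time_s: 15.37
eef_pos: [0.4312, -0.0869, 0.1915]
eef_rot: [0.691, 0.145, 0.155, -0.69]
contact_force: [-0.4, 0.1, -0.5]
opening: 0.0855
```

```bash
python3 - <<'E'
from h import *
plan([.55,-.26,.16],tilt(np.radians(40),np.pi/2-.318,1))
E
```

```text
t 15.37 p [ 0.4312 -0.0869  0.1915] F [-0.4  0.1 -0.5] open 0.0855 q [-0.5  -0.46  2.35  0.25  0.88 -2.18]
axes cols [[0.91, 0.415, 0.013], [-0.013, -0.004, 1.0], [0.415, -0.91, 0.001]]
turn units [ 2.998 22.134  8.734]
world d [ 0.1188 -0.1731 -0.0315] | units now-frame [ 3.24  2.62 -5.72] | units after turn [ 3.92 -1.92  5.57]
```

Emit:
step_arm:
  steps:
    - [[1, 0, 0, 0, 0.13, 0.96, 0.38], [1, 0, 0, 0, 0.13, 0.96, 0.38], [1, 0, 0, 0, 0.13, 0.96, 0.38], [1, 0, 0, 0, 0.13, 0.96, 0.38], [1, 0, 0, 0, 0.13, 0.96, 0.38], [1, 0, 0, 0, 0.13, 0.96, 0.38], [1, 0, 0, 0, 0.13, 0.96, 0.38], [1, 0, 0, 0, 0.13, 0.96, 0.38], [1, 0, 0, 0, 0.13, 0.96, 0.38], [1, 0, 0, 0, 0.13, 0.96, 0.38], [1, 0, 0, 0, 0.13, 0.96, 0.38], [1, 0, 0, 0, 0.13, 0.96, 0.38]]

```text
time_s: 16.37
eef_pos: [0.4306, -0.0807, 0.19]
eef_rot: [-0.5, 0.328, -0.319, 0.735]
contact_force: [0.3, 0.0, 0.2]
opening: 0.0856
```

Emit:
step_arm:
  steps:
    - [[1, 0, 0, 0, 0.13, 0.96, 0.38], [1, 0, 0, 0, 0.13, 0.96, 0.38], [1, 0, 0, 0, 0.13, 0.96, 0.38], [1, 0, 0, 0, 0.13, 0.96, 0.38], [1, 0, 0, 0, 0.13, 0.96, 0.38], [1, 0, 0, 0, 0.13, 0.96, 0.38], [1, 0, 0, 0, 0.13, 0.96, 0.38], [1, 0, 0, 0, 0.13, 0.96, 0.38], [1, 0, 0, 0, 0.13, 0.96, 0.38], [1, 0, 0, 0, 0.13, 0.96, 0.38], [1, 0, 0, 0, 0.13, 0.96, 0.38], [1, 0, 0, 0, 0, 0, 0]]

```text
time_s: 17.37
eef_pos: [0.4296, -0.0809, 0.1887]
eef_rot: [-0.197, 0.681, -0.391, 0.586]
contact_force: [-0.7, -0.4, -0.2]
opening: 0.0854
```

```bash
python3 - <<'E'
from h import *
rot=tilt(np.radians(40),np.pi/2-.318,1); y=rot.as_matrix()[:,1]
tgt=np.array([.573,-.204,.050])+.019*y-.003*y
print("grasp TCP",tgt); plan(tgt-.11*y,rot)
E
```

```text
grasp TCP [ 0.57621566 -0.19423104  0.03774329]
t 17.37 p [ 0.4296 -0.0809  0.1887] F [-0.7 -0.4 -0.2] open 0.0854 q [-0.78 -0.01  2.09  0.61  1.45 -0.67]
axes cols [[-0.235, 0.191, 0.953], [-0.728, 0.616, -0.302], [-0.645, -0.764, -0.006]]
turn units [ 0.132  0.052 -0.028]
world d [ 0.1245 -0.1805 -0.0667] | units now-frame [ 4.84 -1.21  5.79] | units after turn [ 4.81 -1.14  5.82]
```

Emit:
step_arm:
  steps:
    - [[1, 0.6, -0.7, 0.97, 0, 0, 0], [1, 0.8, -0.7, 0.97, 0, 0, 0], [1, 0.8, -0.5, 0.97, 0, 0, 0], [1, 0.8, 0, 0.97, 0, 0, 0], [1, 0.9, 0.2, 0.97, 0.07, 0, 0], [1, 0.9, 0.5, 0.97, 0.07, 0, 0], [1, 0, 0, 0, 0, 0, 0]]

```text
time_s: 17.95
eef_pos: [0.5556, -0.2592, 0.1146]
eef_rot: [-0.194, 0.681, -0.394, 0.587]
contact_force: [-2.3, 2.3, -2.2]
opening: 0.0854
```

```bash
python3 - <<'E'
from h import *
rot=tilt(np.radians(40),np.pi/2-.318,1); y=rot.as_matrix()[:,1]
tgt=np.array([.573,-.204,.050])+.016*y
plan(tgt-.06*y,rot)
for n in("side","top"):
    im=snapshot(n); crop(n,im,*( (220,80,340,200) if n=="side" else (290,140,390,220)),5 if n=="side" else 7,f"{n}14.png")
E
```

```text
t 17.95 p [ 0.5556 -0.2592  0.1146] F [-2.3  2.3 -2.2] open 0.0854 q [-0.84  0.51  1.62  0.6   1.45 -0.73]
axes cols [[-0.236, 0.197, 0.951], [-0.726, 0.615, -0.308], [-0.646, -0.764, -0.002]]
turn units [ 0.054  0.028 -0.042]
world d [ 0.0085  0.0283 -0.0309] | units now-frame [-0.09  1.42 -0.02] | units after turn [-0.09  1.42 -0.03]
```

View pics/side14.png

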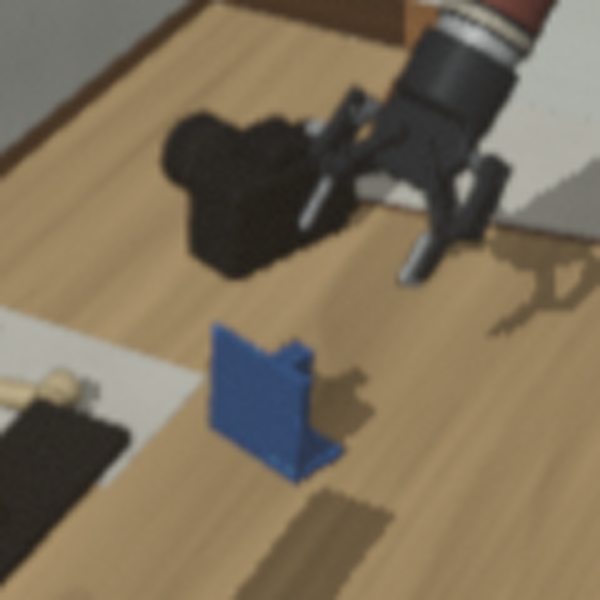

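View pics/top14.png

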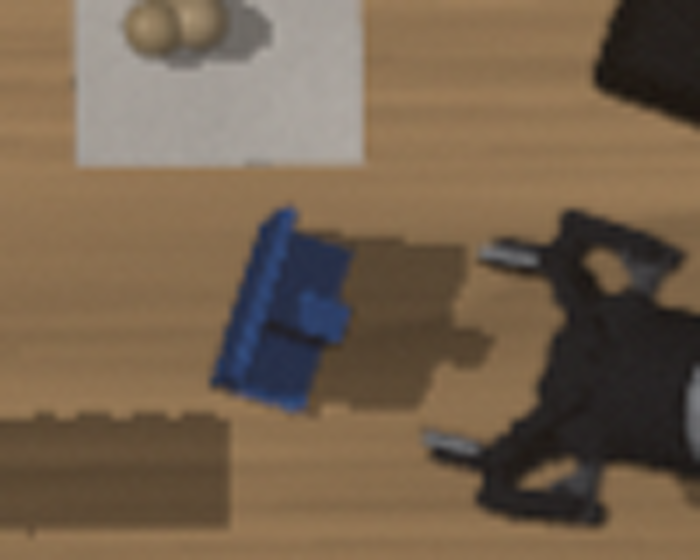

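Emit:
step_arm:
  steps:
    - [[1, -0.03, 0.8, 0, 0.05, 0, 0], [1, -0.03, 0.7, 0, 0, 0, 0], [1, -0.03, 0.5, 0, 0, 0, 0], [1, 0, 0.5, 0, 0, 0, 0], [1, 0, 0.4, 0, 0, 0, 0], [1, 0, 0.4, 0, 0, 0, 0], [1, 0, 0, 0, 0, 0, 0]]

```text
time_s: 18.63
eef_pos: [0.5756, -0.1935, 0.05]
eef_rot: [-0.193, 0.677, -0.396, 0.589]
contact_force: [-0.8, 1.0, -0.5]
opening: 0.0855
```

```bash
python3 - <<'E'
from h import *
rot=tilt(np.radians(40),np.pi/2-.318,1); y=rot.as_matrix()[:,1]
tgt=np.array([.573,-.204,.050])+.016*y
plan(tgt,rot)
for n in("side","top"):
    im=snapshot(n); crop(n,im,*( (230,110,330,200) if n=="side" else (290,140,390,220)),6 if n=="side" else 7,f"{n}15.png")
E
```

```text
t 18.63 p [ 0.5756 -0.1935  0.05  ] F [-0.8  1.  -0.5] open 0.0855 q [-0.75  0.55  1.7   0.66  1.29 -0.75]
axes cols [[-0.23, 0.205, 0.951], [-0.728, 0.612, -0.308], [-0.645, -0.764, 0.008]]
turn units [-0.036  0.102 -0.036]
world d [ 0.0007 -0.0007 -0.0123] | units now-frame [0.28 0.3  0.03] | units after turn [0.28 0.3  0.03]
```

View pics/side15.png

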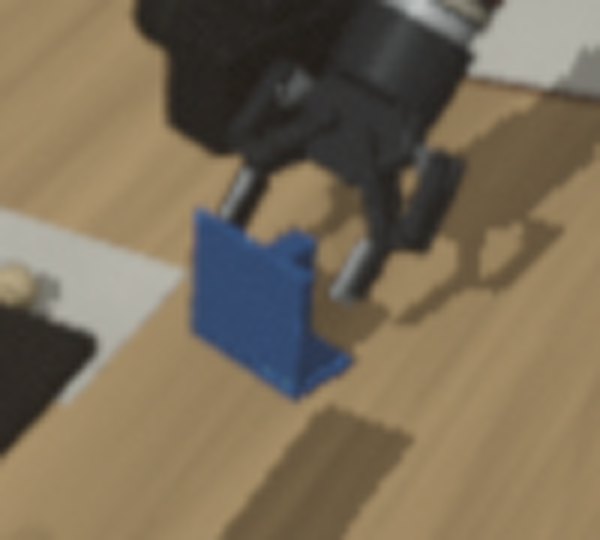

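View pics/top15.png

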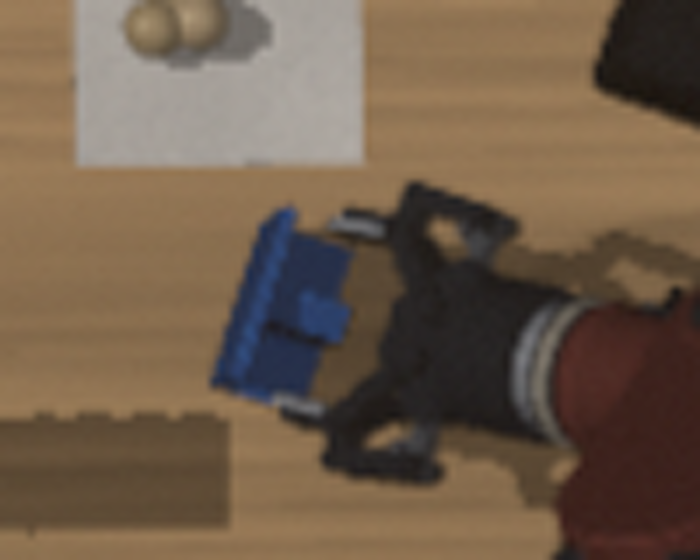

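Emit:
step_arm:
  steps:
    - [[1, 0.26, 0.28, 0.03, 0, 0, 0], [1, 0, 0, 0, 0, 0, 0], [-1, 0, 0, 0, 0, 0, 0], [-1, 0, 0, 0, 0, 0, 0], [-1, 0, 0, 0, 0, 0, 0], [-1, 0, 0, 0, 0, 0, 0], [-1, 0, 0, 0, 0, 0, 0], [-1, 0, 0, 0, 0, 0, 0]]
  grip_force: 60

```text
time_s: 19.4
eef_pos: [0.5766, -0.1967, 0.0405]
eef_rot: [-0.193, 0.677, -0.396, 0.59]
contact_force: [-2.4, -0.4, 2.9]
opening: 0.0193
```

```bash
python3 - <<'E'
from h import *
plan(None,None)
for n in("side","top"):
    im=snapshot(n); crop(n,im,*( (230,110,330,200) if n=="side" else (290,140,390,220)),6 if n=="side" else 7,f"{n}16.png")
E
```

```text
t 19.4 p [ 0.5766 -0.1967  0.0405] F [-2.4 -0.4  2.9] open 0.0193 q [-0.75  0.57  1.69  0.66  1.28 -0.76]
axes cols [[-0.23, 0.206, 0.951], [-0.729, 0.611, -0.309], [-0.645, -0.764, 0.01]]
```

View pics/side16.png

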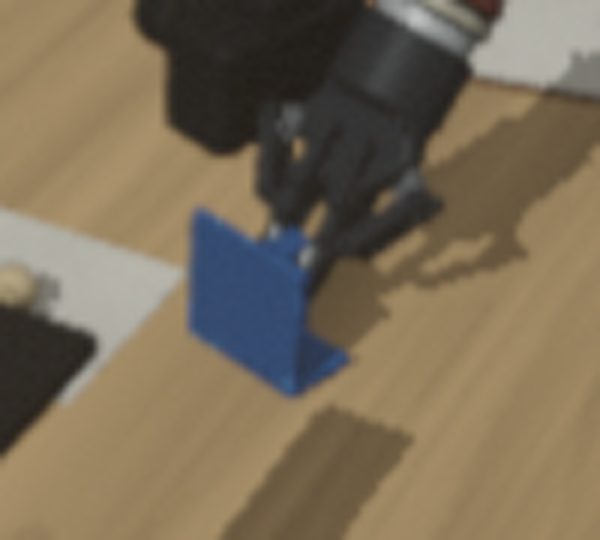

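View pics/top16.png

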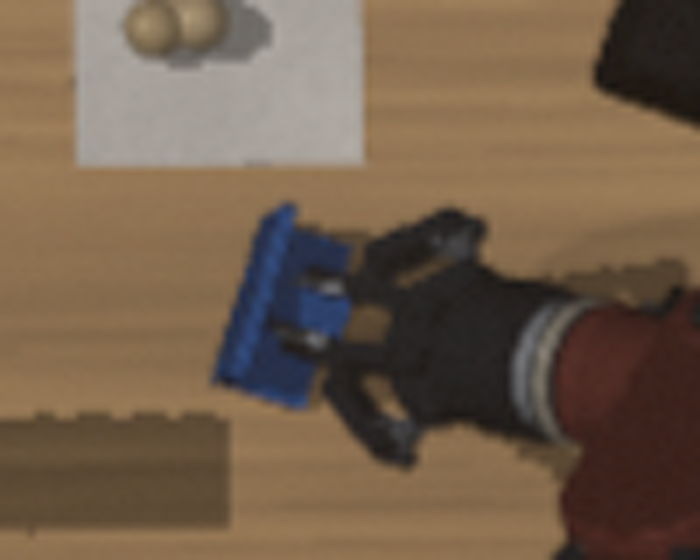

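Emit:
step_arm:
  steps:
    - [[-1, -0.33, -0.38, 0, 0, 0, 0], [-1, -0.65, -0.76, 0, 0, 0, 0], [-1, -0.65, -0.76, 0, 0, 0, 0], [-1, 0, 0, 0, 0, 0, 0]]

```text
time_s: 19.83
eef_pos: [0.5802, -0.1979, 0.1211]
eef_rot: [-0.192, 0.673, -0.4, 0.592]
contact_force: [1.8, -0.8, -3.0]
opening: 0.0191
```

```bash
python3 - <<'E'
from h import *
M=np.array([[-.23,.206,.951],[-.729,.611,-.309],[-.645,-.764,.010]])
R0=R.from_matrix(M); np.save("R0.npy",R0.as_matrix())
rt=R.from_euler("z",.325-.004)*R0
plan([.536,.06,.115],rt)
im=snapshot("side"); crop("side",im,230,110,330,200,6,"side17.png")
E
```

```text
t 19.83 p [ 0.5802 -0.1979  0.1211] F [ 1.8 -0.8 -3. ] open 0.0191 q [-0.75  0.45  1.68  0.65  1.38 -0.69]
axes cols [[-0.225, 0.215, 0.95], [-0.733, 0.605, -0.311], [-0.642, -0.766, 0.021]]
turn units [-2.484 -2.75   0.1  ]
world d [-0.0442  0.2579 -0.0061] | units now-frame [-5.84  5.04 -4.08] | units after turn [-6.46  5.7  -1.41]
```

View pics/side17.png

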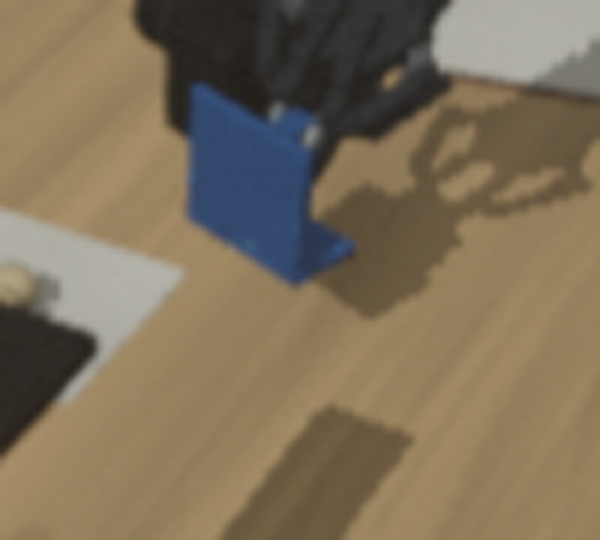

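Emit:
step_arm:
  steps:
    - [[-1, 0, 0, 0, -0.62, -0.69, 0.03], [-1, 0, 0, 0, -0.62, -0.69, 0.03], [-1, 0, 0, 0, -0.62, -0.69, 0.03], [-1, 0, 0, 0, -0.62, -0.69, 0.03], [-1, -0.72, 0.63, -0.16, 0, 0, 0], [-1, -0.72, 0.63, -0.16, 0, 0, 0], [-1, -0.72, 0.63, -0.16, 0, 0, 0], [-1, -0.72, 0.63, -0.16, 0, 0, 0], [-1, -0.72, 0.63, -0.16, 0, 0, 0], [-1, -0.72, 0.63, -0.16, 0, 0, 0], [-1, -0.72, 0.63, -0.16, 0, 0, 0], [-1, 0, 0, 0, 0, 0, 0]]

```text
time_s: 20.88
eef_pos: [0.5365, 0.0107, 0.1102]
eef_rot: [-0.299, 0.643, -0.289, 0.643]
contact_force: [-1.9, 0.6, -5.0]
opening: 0.0195
```

```bash
python3 - <<'E'
from h import *
rt=R.from_euler("z",.325-.004)*R.from_matrix(np.load("R0.npy"))
plan([.536,.09,.06],rt)
for n in("side","top"):
    im=snapshot(n); crop(n,im,*( (190,130,310,270) if n=="side" else (190,150,310,230)),4 if n=="side" else 6,f"{n}18.png")
E
```

```text
t 20.88 p [0.5365 0.0107 0.1102] F [-1.9  0.6 -5. ] open 0.0195 q [-0.46  0.35  1.86  0.64  1.36 -0.74]
axes cols [[0.007, -0.014, 1.0], [-0.756, 0.654, 0.014], [-0.654, -0.756, -0.006]]
turn units [ 0.188 -0.056 -0.142]
world d [-0.0005  0.0793 -0.0502] | units now-frame [-0.9   3.    0.03] | units after turn [-0.94  2.98 -0.02]
```

View pics/side18.png

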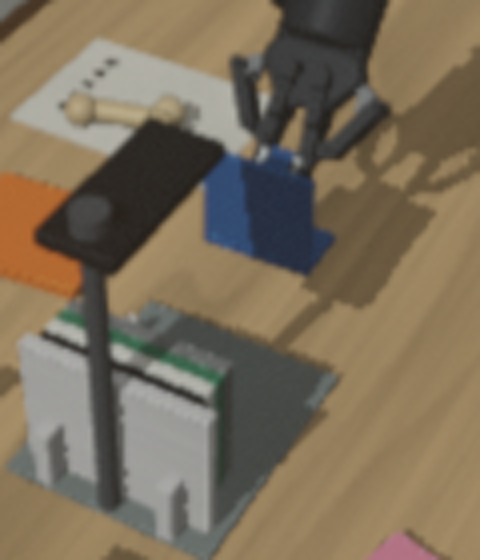

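View pics/top18.png

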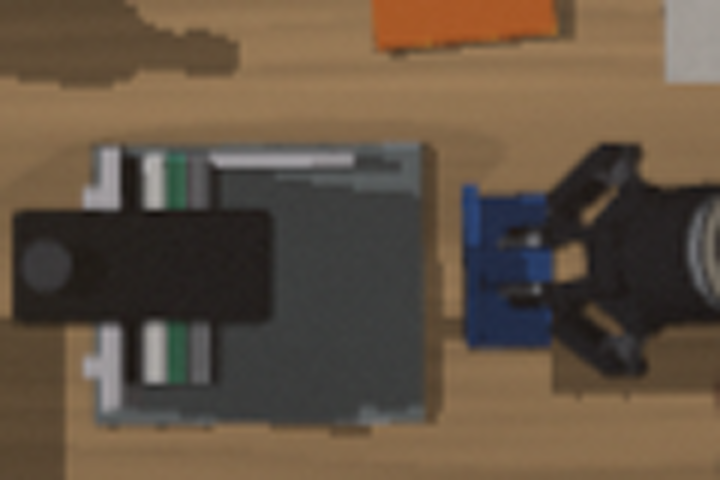

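Emit:
step_arm:
  steps:
    - [[-1, 0, 0, 0, 0.19, -0.05, -0.14], [-1, -0.31, 0.99, 0, 0, 0, 0], [-1, -0.31, 0.99, 0, 0, 0, 0], [-1, -0.32, 0.99, 0, 0, 0, 0], [-1, 0, 0, 0, 0, 0, 0]]

```text
time_s: 21.4
eef_pos: [0.538, 0.0869, 0.0589]
eef_rot: [-0.298, 0.637, -0.299, 0.645]
contact_force: [-2.6, 0.2, -6.8]
opening: 0.0195
```

```bash
python3 - <<'E'
from h import *
rt=R.from_euler("z",.325-.004)*R.from_matrix(np.load("R0.npy"))
plan([.536,.135,.050],rt)
for n in("side","top"):
    im=snapshot(n); crop(n,im,*( (190,140,310,270) if n=="side" else (190,150,310,230)),4.5 if n=="side" else 6,f"{n}19.png")
E
```

```text
t 21.4 p [0.538  0.0869 0.0589] F [-2.6  0.2 -6.8] open 0.0195 q [-0.33  0.39  1.92  0.72  1.19 -0.74]
axes cols [[0.009, 0.005, 1.0], [-0.765, 0.644, 0.004], [-0.644, -0.765, 0.01]]
turn units [-0.022 -0.03   0.02 ]
world d [-0.002   0.0481 -0.0089] | units now-frame [-1.04  1.26 -0.06] | units after turn [-1.03  1.26 -0.06]
```

View pics/side19.png

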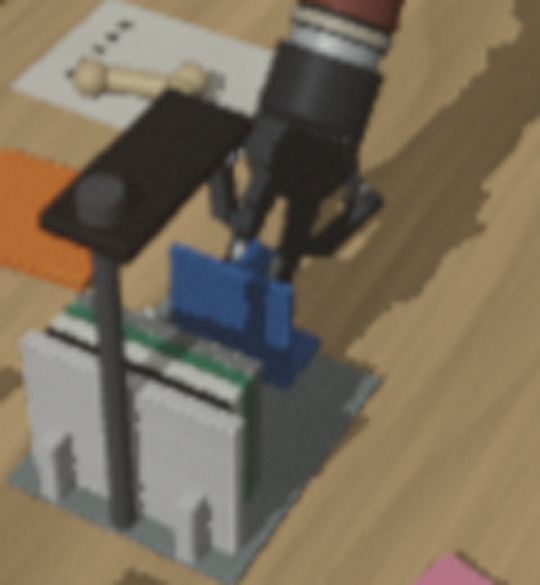

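View pics/top19.png

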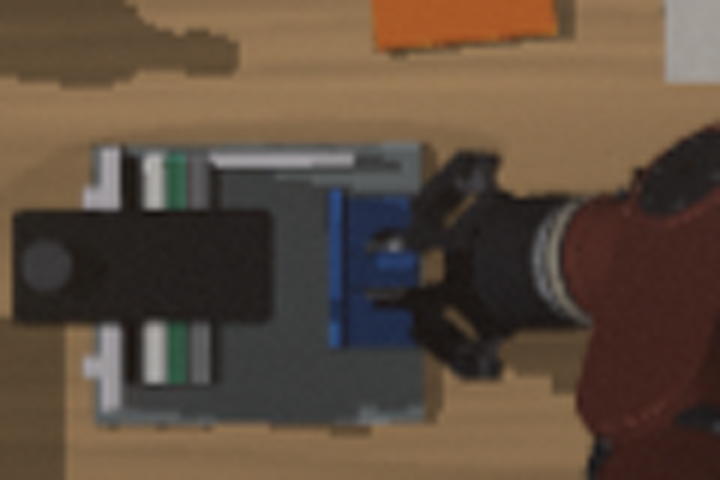

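Emit:
step_arm:
  steps:
    - [[-1, -0.35, 0.42, -0.02, 0, 0, 0], [-1, -0.35, 0.42, -0.02, 0, 0, 0], [-1, -0.35, 0.42, -0.02, 0, 0, 0], [-1, 0, 0, 0, 0, 0, 0]]

```text
time_s: 21.83
eef_pos: [0.5406, 0.1325, 0.0541]
eef_rot: [-0.297, 0.635, -0.301, 0.647]
contact_force: [-1.0, -0.1, -4.7]
opening: 0.0194
```

Emit:
step_arm:
  steps:
    - [[-1, 0.04, 0.05, 0, 0, 0, 0], [-1, -0.13, 0.11, 0, 0, 0, 0], [-1, -0.1, 0.09, 0, 0, 0, 0], [-1, 0, 0, 0, 0, 0, 0]]

```text
time_s: 22.17
eef_pos: [0.5409, 0.141, 0.0521]
eef_rot: [-0.297, 0.635, -0.302, 0.646]
contact_force: [0.2, -0.3, -5.8]
opening: 0.0193
```

```bash
python3 - <<'E'
from h import *
rt=R.from_euler("z",.325-.004)*R.from_matrix(np.load("R0.npy"))
plan([.536,.155,.0465],rt)
for n in("side","top"):
    im=snapshot(n); crop(n,im,*( (190,160,290,270) if n=="side" else (190,150,310,230)),5 if n=="side" else 6,f"{n}20.png")
E
```

```text
t 22.17 p [0.5409 0.141  0.0521] F [ 0.2 -0.3 -5.8] open 0.0193 q [-0.23  0.39  1.94  0.77  1.12 -0.7 ]
axes cols [[0.012, 0.013, 1.0], [-0.767, 0.642, 0.001], [-0.642, -0.767, 0.018]]
turn units [-0.12   0.002  0.05 ]
world d [-0.0049  0.014  -0.0056] | units now-frame [-0.24  0.44 -0.17] | units after turn [-0.24  0.44 -0.16]
```

View pics/side20.png

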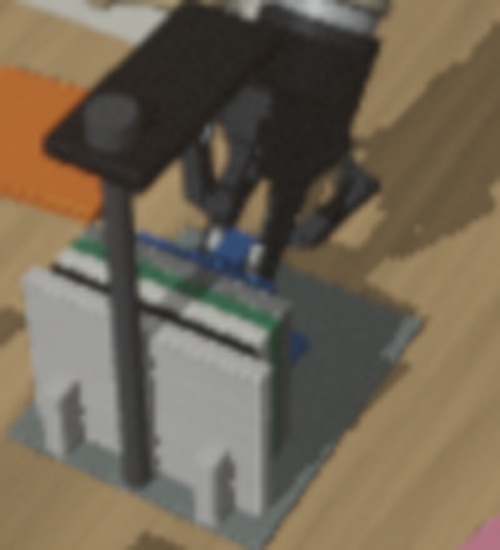

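View pics/top20.png

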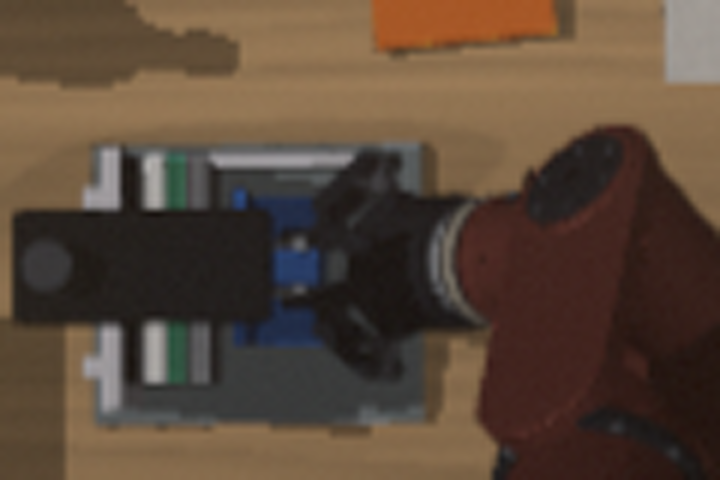

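Emit:
step_arm:
  steps:
    - [[-1, 0.09, 0.1, -0.1, -0.12, 0, 0.05], [-1, -0.08, 0.07, -0.06, 0, 0, 0], [-1, -0.08, 0.07, 0, 0, 0, 0], [-1, -0.08, 0.07, 0, 0, 0, 0], [-1, 0, 0, 0, 0, 0, 0]]

```text
time_s: 22.68
eef_pos: [0.5352, 0.1513, 0.0474]
eef_rot: [-0.299, 0.637, -0.296, 0.645]
contact_force: [-0.7, 0.2, -5.9]
opening: 0.0194
```

```bash
python3 - <<'E'
from h import *
rt=R.from_euler("z",.325-.004)*R.from_matrix(np.load("R0.npy"))
plan([.536,.155,.0465],rt)
E
```

```text
t 22.68 p [0.5352 0.1513 0.0474] F [-0.7  0.2 -5.9] open 0.0194 q [-0.22  0.4   1.95  0.78  1.12 -0.69]
axes cols [[0.012, 0.001, 1.0], [-0.764, 0.645, 0.009], [-0.645, -0.764, 0.009]]
turn units [ 0.02   0.006 -0.006]
world d [ 0.0008  0.0037 -0.0009] | units now-frame [-0.07  0.1   0.03] | units after turn [-0.07  0.1   0.03]
```

Emit:
step_arm:
  steps:
    - [[-1, -0.05, 0.04, 0, 0, 0, 0], [-1, -0.05, 0.04, 0, 0, 0, 0], [-1, 0, 0, 0, 0, 0, 0]]

```text
time_s: 22.93
eef_pos: [0.5357, 0.1538, 0.0475]
eef_rot: [-0.3, 0.637, -0.297, 0.645]
contact_force: [-1.2, -3.6, -5.7]
opening: 0.0191
```

Emit:
step_arm:
  steps:
    - [[-1, -0.05, 0.04, 0, 0, 0, 0], [-1, 0, 0, 0, 0, 0, 0]]

```text
time_s: 23.1
eef_pos: [0.5358, 0.154, 0.0474]
eef_rot: [-0.301, 0.636, -0.298, 0.645]
contact_force: [-4.8, -12.3, -1.7]
opening: 0.0192
```

```bash
python3 - <<'E'
from h import *
rt=R.from_euler("z",.325-.004)*R.from_matrix(np.load("R0.npy"))
plan([.536,.155,.0465],rt)
for n in("side","top"):
    im=snapshot(n); crop(n,im,*( (190,160,290,270) if n=="side" else (190,160,260,230)),5 if n=="side" else 8,f"{n}21.png")
E
```

```text
t 23.1 p [0.5358 0.154  0.0474] F [ -4.8 -12.3  -1.7] open 0.0192 q [-0.21  0.4   1.95  0.78  1.11 -0.69]
axes cols [[0.013, 0.002, 1.0], [-0.767, 0.641, 0.008], [-0.641, -0.767, 0.01]]
turn units [0.006 0.012 0.054]
world d [ 0.0002  0.001  -0.0009] | units now-frame [-0.01  0.04  0.01] | units after turn [-0.01  0.04  0.01]
```

View pics/top21.png

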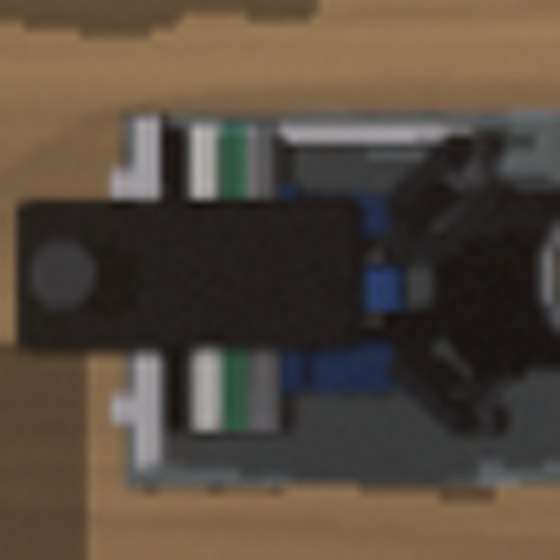

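Emit:
step_arm:
  steps:
    - [[-1, 0.05, -0.04, 0, 0, 0, 0], [-1, 0.03, 0.035, 0, 0, 0, 0], [-1, 0, 0, 0, 0, 0, 0]]

```text
time_s: 23.45
eef_pos: [0.5363, 0.154, 0.0468]
eef_rot: [-0.299, 0.637, -0.297, 0.646]
contact_force: [-0.8, -4.8, -0.7]
opening: 0.0194
```

Emit:
step_arm:
  steps:
    - [[-1, 0.03, 0.035, 0, 0, 0, 0], [-1, 0, 0, 0, 0, 0, 0]]

```text
time_s: 23.62
eef_pos: [0.5365, 0.154, 0.0467]
eef_rot: [-0.299, 0.637, -0.296, 0.646]
contact_force: [-2.7, -8.2, 5.3]
opening: 0.0188
```

Emit:
step_arm:
  steps:
    - [[-1, 0.03, 0.035, 0, 0, 0, 0], [-1, 0, 0, 0, 0, 0, 0]]

```text
time_s: 23.78
eef_pos: [0.5366, 0.154, 0.0465]
eef_rot: [-0.299, 0.637, -0.296, 0.646]
contact_force: [-4.7, -10.8, 12.4]
opening: 0.0194
```

Emit:
step_arm:
  steps:
    - [[-1, -0.01, -0.06, 0, 0, 0, 0], [-1, 0, 0, 0, 0, 0, 0], [-0.2, 0, 0, 0, 0, 0, 0], [0, 0, 0, 0, 0, 0, 0], [0, 0, 0, 0, 0, 0, 0], [0, 0, 0, 0, 0, 0, 0]]

```text
time_s: 24.28
eef_pos: [0.5356, 0.1539, 0.045]
eef_rot: [-0.299, 0.637, -0.297, 0.646]
contact_force: [-0.4, 0.2, -0.3]
opening: 0.0427
```

```bash
python3 - <<'E'
from h import *
plan()
for n in("side","top"):
    im=snapshot(n); crop(n,im,*( (190,160,290,270) if n=="side" else (190,160,260,230)),5 if n=="side" else 8,f"{n}22.png")
E
```

```text
t 24.28 p [0.5356 0.1539 0.045 ] F [-0.4  0.2 -0.3] open 0.0427 q [-0.21  0.4   1.95  0.78  1.11 -0.7 ]
axes cols [[0.012, 0.002, 1.0], [-0.764, 0.645, 0.008], [-0.645, -0.764, 0.009]]
```

View pics/top22.png

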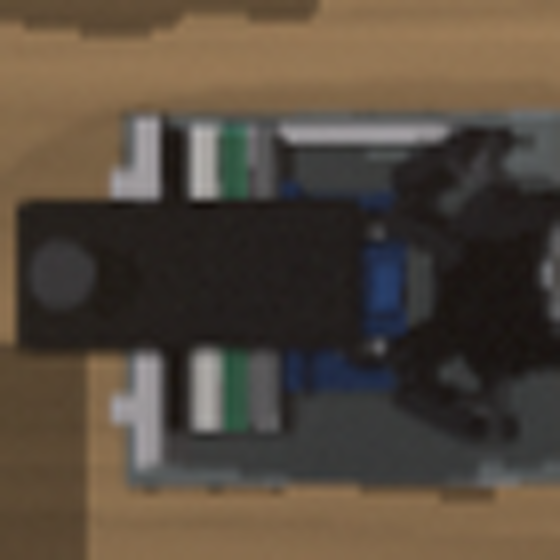

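View pics/side22.png

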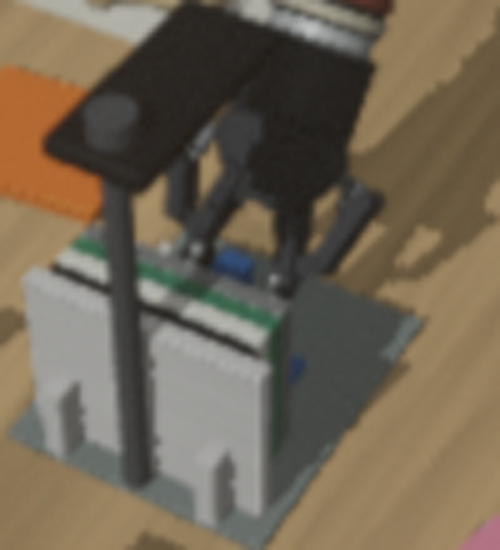

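Released cleanly. I retreat straight back along the tool axis.

Emit:
step_arm:
  steps:
    - [[0, 0, -0.3, 0, 0, 0, 0], [0, 0, -0.6, 0, 0, 0, 0], [0, 0, -1, 0, 0, 0, 0], [0, 0, -1, 0, 0, 0, 0], [0, 0, -1, 0, 0, 0, 0], [0, 0.6, -0.8, 0, 0, 0, 0], [0, 0.6, -0.8, 0, 0, 0, 0], [0, 0.6, -0.8, 0, 0, 0, 0], [0, 0, 0, 0, 0, 0, 0]]

```text
time_s: 25.13
eef_pos: [0.5382, -0.0153, 0.1568]
eef_rot: [-0.298, 0.636, -0.301, 0.646]
contact_force: [-0.0, 0.5, 0.6]
opening: 0.0424
```

```bash
python3 - <<'E'
from h import *
plan()
for n in("side","top"):
    im=snapshot(n); cv2.imwrite(f"pics/{n}23f.png",im[:,:,::-1]); im=np.clip(im.astype(float)*1.7,0,255).astype(np.uint8); crop(n,im,*( (190,160,290,270) if n=="side" else (190,160,260,230)),5 if n=="side" else 8,f"{n}23.png")
E
```

```text
t 25.13 p [ 0.5382 -0.0153  0.1568] F [-0.   0.5  0.6] open 0.0424 q [-0.5   0.28  1.83  0.61  1.43 -0.72]
axes cols [[0.011, 0.009, 1.0], [-0.767, 0.641, 0.003], [-0.641, -0.767, 0.014]]
```

View pics/top23.png

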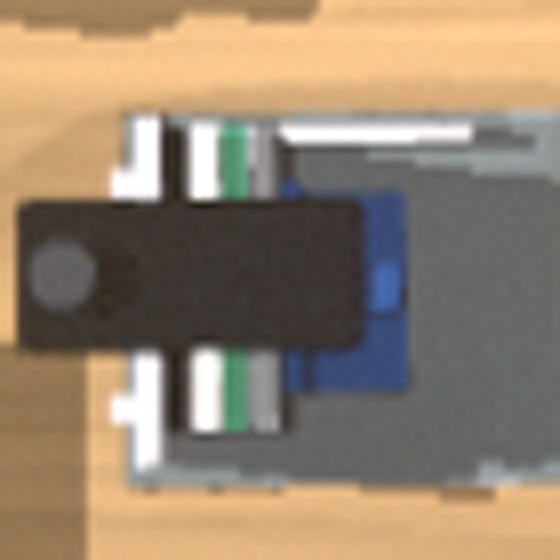

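View pics/side23.png

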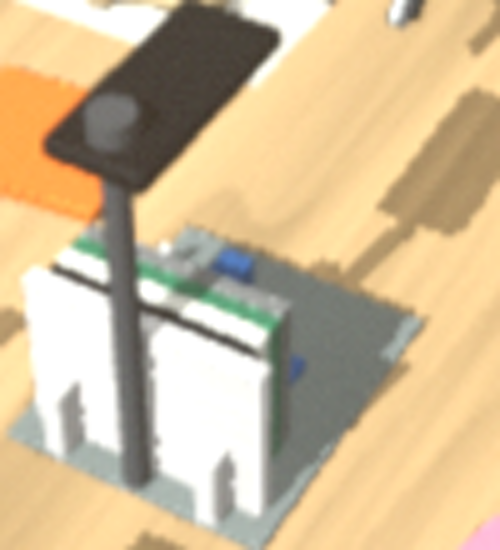

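View pics/top23f.png

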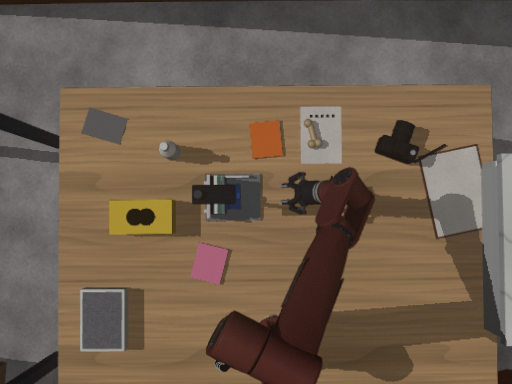

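```bash
python3 - <<'E'
from h import *
g=lambda l,x0,y0,f:[((a+.5)/f-.5+x0,(b+.5)/f-.5+y0) for a,b in l]
C=np.array([.533,.1585])
print("foot rear rel rack",(onz("top",g([(405,192),(408,389)],190,160,8),.014)[:,:2]-C).round(4).tolist())
print("plates far/near (white,green,grey,black)",(onz("top",g([(205,122),(205,432),(236,122),(236,432),(265,123),(265,431),(175,128),(175,432)],190,160,8),.116)[:,:2]-C).round(4).tolist())
print("rail/backstop/base corners",(onz("top",g([(350,126),(350,142)],190,160,8),.028)[:,:2]-C).round(4).tolist(),(onz("top",g([(163,400),(285,400)],190,160,8),[.120,.116])[:,:2]-C).round(4).tolist())
E
```

```text
foot rear rel rack [[0.0473, -0.027], [-0.0418, -0.028]]
plates far/near (white,green,grey,black) [[0.0712, 0.0536], [-0.0611, 0.0538], [0.0712, 0.0403], [-0.0611, 0.0406], [0.0707, 0.0279], [-0.0608, 0.0282], [0.0688, 0.0664], [-0.061, 0.0666]]
rail/backstop/base corners [[0.0763, -0.0031], [0.0691, -0.003]] [[-0.0474, 0.0712], [-0.0476, 0.0197]]
```

```bash
python3 -c "
from rig import *
print(hand_in())"
```

```text
the job is handed in; nothing more can be done
None
```

The rack is done and handed in at about 25 s of the 67 s limit. All four plates are upright and packed against the backstop, with their far edges flush to the rail and the blue bookend set against the front plate.

I pushed the feet of the row in until it stopped hard at about 22 N. I then pushed the near edges towards the rail. The grey plate lagged a few millimetres on that first push, so I pushed it again on its own until it was flush. The bookend was gripped by its rib at a 40° tilt, pressed against the front plate, lowered onto the base and released.

Last checks, from the top camera in the rack frame (good to about 2 mm):

| Item | Measured | Wanted |
|---|---|---|
| Plates, x extent | about -61 to +71 mm | -60 to +70 mm |
| Plate centres, y | about 28, 40, 54 and 66 mm | above 21 mm |
| Bookend grip point, y | about -10 mm | -19 to 0 mm |
| Bookend grip point, x | about +3 mm | -30 to +35 mm |
| Bookend yaw | about 0.01 rad | below 0.08 rad |

- **Black plate:** it is dark and hard to see against its surroundings, so its far edge read about 2 mm short of the others. That is within the 4 mm allowed and within camera accuracy.
- **Bookend height:** I did not measure this in the pictures. It rests on the upward force when it seated, about 12 N, and the tool height at that moment.
- **Bystanders and lamp:** the camera, bone, bottle and glove box look undisturbed in the last top picture, which I compared by eye. I felt no lamp contact, and the arm ended clear of everything.

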